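Put the dry-erase set away on the teacher's desk

TASK

Put the dry-erase set away. Load every answer board from the wooden drop-off stand into the grey rack, one to a bay: its lower edge goes into the slot with the top leaning forward, then it is straightened back under the keepers until it sits fully down and flat against the posts; and take every marker out of the pencil carousel and lay it on its side in the pen rest, one to a groove. Any order will do; leave the stapler, the wiper and the ball where they are.

Things in the scene. Friction and masses are not known exactly. Their poses are not given: they have to be found in the camera images.
- rack: fixed grey rack, 312 mm wide (y), 145 mm high, origin under its middle, -x its front; three bays side by side, 100 mm apart, each a slot leaning back 0.17 rad. A board goes in lower edge first with its top leaning forward (0.42 rad from seated does), sliding along itself, as keepers over the seat's top bar a straight descent; then it is tipped back under them onto the posts and stays by its weight
- bay0 (a point): seat of bay 0: centre of a seated board; axes of a seated board: z up along it, x its normal to the back, y along the rack. In mm here: slot floor z -50, posts' front x +4.5, foot of the front lip x -8; the lip is 3 high, then a 20 long chamfer opens forward at 35 deg; dividers 14 high leave 88 for the board's width
- bay1 (a point): seat of bay 1, as bay0. Keepers here: at the outer 12 mm of each side of the board, underside z +54, 5 thick, jutting forward to x -2. Each side has a flat post behind it, the middle 56 mm is open behind above a rear wall up to z -34
- bay2 (a point): seat of bay 2, as bay0 and bay1
- stand: fixed wooden drop-off stand, 164 x 100 x 33 mm, origin under its centre; three upright slots across it (along its y), 50 mm apart along its x, each 13 mm wide and 25 mm deep with its floor 8 mm above the desk; boards stand upright in them and show 75 mm above it
- board0: white answer board with grey frame, 9 mm thick (x), 80 mm wide (y), 100 mm high (z), about 80 g; origin at its centre. Both faces are alike. It may be absent
- board1: white answer board with grey frame, 9 mm thick (x), 80 mm wide (y), 100 mm high (z), about 80 g; origin at its centre. Both faces are alike. It may be absent
- board2: white answer board with grey frame, 9 mm thick (x), 80 mm wide (y), 100 mm high (z), about 80 g; origin at its centre. Both faces are alike. It may be absent
- carousel: pencil carousel: round base 144 mm across, origin under its centre; on it a white table turns with light friction, with six clear round cups (inner diameter 24 mm, rim 59 mm above the desk) on a circle of 52 mm radius round a knob 78 mm high. Markers stand in some cups, on a floor 19 mm above the desk
- marker0: green dry-erase marker, a round rod 18 mm in diameter and 120 mm long, about 25 g, standing at first in a cup of the carousel; origin at the centre of its foot, z along it. It may be absent
- marker1: green dry-erase marker, a round rod 18 mm in diameter and 120 mm long, about 25 g, standing at first in a cup of the carousel; origin at the centre of its foot, z along it. It may be absent
- marker2: green dry-erase marker, a round rod 18 mm in diameter and 120 mm long, about 25 g, standing at first in a cup of the carousel; origin at the centre of its foot, z along it. It may be absent
- marker0_mid (a point): the middle of marker0, on its axis; z along the marker
- marker1_mid (a point): the middle of marker1, on its axis; z along the marker
- marker2_mid (a point): the middle of marker2, on its axis; z along the marker
- pen_rest: loose aluminium pen rest, 150 x 150 mm, 0.8 kg, origin under its centre; base 6 mm thick, three V grooves along its x, 46 mm apart in y, each of two V notches 6 mm thick at x = +-45 mm (open between), whose arms rise 3 mm over the axis of a lying marker; end walls 42 mm high at x = +-70 mm leave a lying marker 8 mm of play at either end
- groove0 (a point): groove 0 of the pen rest: where the middle of a lying marker's axis comes, 46 mm above the desk; x along the groove
- groove1 (a point): groove 1 of the pen rest: where the middle of a lying marker's axis comes, 46 mm above the desk; x along the groove
- groove2 (a point): groove 2 of the pen rest: where the middle of a lying marker's axis comes, 46 mm above the desk; x along the groove
- stapler: bystander: translucent blue stapler, about 130 x 36 x 55 mm, origin under its centre
- wiper: bystander: grey whiteboard wiper block, 110 x 50 x 30 mm, origin under its centre
- ball_center (a point): bystander: centre of a yellow rubber ball, 35 mm in diameter, lying in a roll of clear tape (64 mm across, 18 mm high)
Things that resemble listed ones, but are neither listed nor needed, are in the scene too. What is shaped like the marker2 but red is not meant.

How it is judged:
At the end, for the whole second after the job is handed in: Every board present sits in a bay (centre within 8 mm of the seat point, lean and upright within 0.07 rad of the seat); every marker present lies in a groove (middle within 12 mm of the groove's, axis within 0.1 rad); all at rest, pen rest flat (((distance between board0 and bay0 below 0.008 m and angle between the x axis of board0 and the x axis of bay0, either way round below 0.07 rad and angle between the z axis of board0 and the z axis of bay0, either way round below 0.07 rad) or (distance between board0 and bay1 below 0.008 m and angle between the x axis of board0 and the x axis of bay1, either way round below 0.07 rad and angle between the z axis of board0 and the z axis of bay1, either way round below 0.07 rad) or (distance between board0 and bay2 below 0.008 m and angle between the x axis of board0 and the x axis of bay2, either way round below 0.07 rad and angle between the z axis of board0 and the z axis of bay2, either way round below 0.07 rad)) and ((distance between board1 and bay0 below 0.008 m and angle between the x axis of board1 and the x axis of bay0, either way round below 0.07 rad and angle between the z axis of board1 and the z axis of bay0, either way round below 0.07 rad) or (distance between board1 and bay1 below 0.008 m and angle between the x axis of board1 and the x axis of bay1, either way round below 0.07 rad and angle between the z axis of board1 and the z axis of bay1, either way round below 0.07 rad) or (distance between board1 and bay2 below 0.008 m and angle between the x axis of board1 and the x axis of bay2, either way round below 0.07 rad and angle between the z axis of board1 and the z axis of bay2, either way round below 0.07 rad)) and ((distance between board2 and bay0 below 0.008 m and angle between the x axis of board2 and the x axis of bay0, either way round below 0.07 rad and angle between the z axis of board2 and the z axis of bay0, either way round below 0.07 rad) or (distance between board2 and bay1 below 0.008 m and angle between the x axis of board2 and the x axis of bay1, either way round below 0.07 rad and angle between the z axis of board2 and the z axis of bay1, either way round below 0.07 rad) or (distance between board2 and bay2 below 0.008 m and angle between the x axis of board2 and the x axis of bay2, either way round below 0.07 rad and angle between the z axis of board2 and the z axis of bay2, either way round below 0.07 rad)) and (distance between marker0_mid and groove0 below 0.012 m or distance between marker0_mid and groove1 below 0.012 m or distance between marker0_mid and groove2 below 0.012 m) and angle between the z axis of each of marker0, marker1, marker2 and the x axis of pen_rest, either way round below 0.1 rad and (distance between marker1_mid and groove0 below 0.012 m or distance between marker1_mid and groove1 below 0.012 m or distance between marker1_mid and groove2 below 0.012 m) and (distance between marker2_mid and groove0 below 0.012 m or distance between marker2_mid and groove1 below 0.012 m or distance between marker2_mid and groove2 below 0.012 m) and linear speed of each of board0, board1, board2, marker0, marker1, marker2 below 0.03 m/s and angle between pen_rest's own z axis and vertical below 0.1 rad); the robot touches nothing.
It fails at once if the stapler is moved more than 40 mm (distance of stapler from where it was at the start of the episode above 0.04 m).
It fails at once if the wiper is moved more than 40 mm (distance of wiper from where it was at the start of the episode above 0.04 m).
It fails at once if the ball is moved more than 40 mm (distance of ball_center from where it was at the start of the episode above 0.04 m).
Of board0, board1, board2 only 2 to 3 are there at a start; the rules pass over those that are not, and their reading is None.
Of marker0, marker1, marker2 only 2 to 3 are there at a start; the rules pass over those that are not, and their reading is None.
At some moment in a run one of pen_rest may be knocked a few centimetres aside while the robot is not near it.
It also fails if it takes over 210 s, if anything falls off the work surface, if the arm or the gripper's body presses on something with over 40 N, if the wrist force passes 120 N, or if a joint passes its speed limit or range.

ROBOT

A 6-joint arm with a two-finger parallel gripper is mounted at the origin on the work surface. World frame = base frame: x ahead of the robot, y to its left, z up, the work surface at z = 0. Lengths are in m, angles in rad, forces in N, time in s.
With the tool pointing down it reaches from about 0.3 to 0.85 m from the base axis. Payload 4.2 kg.
Tool frame: the origin (TCP) lies midway between the tips of the shut fingers; the grasp point (between the pads) lies r.pinch_z behind it (r.pinch_z is the distance from the TCP to the grasp point, in m); z points along the fingers, x is the direction in which the jaws open and shut, and the axes are right-handed (so a half turn about z gives the same grasp; the last joint's range is limited). The gripper opens to 91 mm and grips with 3 to 60 N. Pads are 32 mm wide; open, the fingers measure 118 mm over their backs; the gripper's body (76 mm by 178 mm) begins 60 mm behind the grasp point.
Start: joints at [1.311, 0.32, 1.565, -0, 1.257, -0.02], TCP at [0.137, 0.559, 0.193] pointing down, gripper open.
Joint ranges: [-3.11, 3.11], [-0.84, 2.01], [0.21, 2.61], [-1.34, 4.49], [0.05, 2.63], [-2.56, 2.56]. Speed limits (rad/s): [2.57, 2.57, 3.14, 3.14, 3.14, 3.14].

INTERFACE

Orientations are given as a 3x3 rotation matrix whose columns are the frame's x, y, z axes.
In Python, from station import sensors, optics, job_done, r gives the robot as it stands.
- The arm moves only by the tool move_arm, never from a script. Its arguments are lists of equal length, an entry for each row: "dp": the shift along the tool's x, y, z in m, a list of three; "dr": the turn, a rotation vector about the tool's x, y, z in degrees, a list of three. In form: {"dp": [[dx, dy, dz], ...], "dr": [[rx, ry, rz], ...]}. A call has 1 to 8 rows; each row shifts and turns the commanded pose from where the row before left it, along the tool's axes as they then stand; what a row does not reach is not made up. A row lasts 1/8 s, in which the tool goes at most 62.5 mm and 10.7 degrees, less where a joint would pass 70% of its speed; a pose out of reach is approached as far as the arm can. A call with a gripper value outside its range is refused whole. "fingers" is the closure, from 0 (fully open) to 1 (shut), set as the call begins (left out, the last holds). The fingers move at their own pace and stop on an object; "grip_force" is the grip in N (left out, the last holds). Time passes only in rows, so rows that do not move let the fingers close. It gives the time, the measured TCP pose, the force and the opening at its end, in the units of the state.
- sensors.sense(): the state, without advancing time (a new reading comes with each control period).
- optics.capture(name): name is "side" or "top"; returns a dict with "img" (480x640x3 uint8, red, green, blue), "fx", "fy", "cx", "cy" (pixels), "k1" (the pictures are not rectified: a ray, as slopes to the right and down, at radius r is drawn at 1 + k1 r^2 times it, then the intrinsics apply), "world_from_camera" (4x4, takes a point from camera to world coordinates). Camera axes: x right, y down, z forward; pixel columns grow to the right and rows downward; lengths in m; the calibration is good to about 2 mm. A picture is of the moment at which its call begins. There is no depth.
- job_done(): hands the job in, once; it reports no verdict.
The state is a dict: "time_s": time; "qpos": joint angles; "qvel": joint speeds; "effort": joint torques, N m; "tool_pos": TCP position; "eef_rot": TCP orientation; "ft_force": force on the tool from outside, world axes, zero at the start; "ft_torque": the same for the moment, N m; "grip_width": opening from 0.0 (shut) to 1.0 (fully open).
Only numpy, scipy, OpenCV 4.12 (cv2) and the standard library are available. Lean on these libraries where they do the work, as an engineer would, in place of code of your own. Each camera call takes 0.05 s, during which the arm holds its last target. There are 200 camera calls.

## Working session

There is one attempt and no reset: what is moved stays moved. The work goes in short steps, Python scripts to look and compute and a tool call to move; the robot and the scene stay as the last step left them, time stands still between calls to the robot, and variables do not carry over. Pictures are saved under pics/ and viewed, about 12 in all and at most 16, crops included, and the job is handed in when it is done.

Besides the shell and the picture viewer there is one more tool, called after "Emit:" in YAML: its name, and indented under it one key for each argument. move_arm: Moves the arm, as the interface text tells. Its arguments: {"type":"object","properties":{"dp":{"type":"array"},"dr":{"type":"array"},"fingers":{"type":"number"},"grip_force":{"type":"number"}},"required":["dp","dr"]}

```bash
ls; mkdir -p pics
python3 - <<'E'
from station import sensors, optics, r
import cv2,numpy as np
s=sensors.sense()
for k,v in s.items(): print(k,np.round(v,3).tolist())
print(r.pinch_z,[a for a in dir(r) if a[0]!='_'])
for n in("side","top"):
    c=optics.capture(n);cv2.imwrite(f"pics/{n}0.png",c["img"][:,:,::-1])
    print(n,c["fx"],c["fy"],c["cx"],c["cy"],c["k1"],np.round(c["world_from_camera"],4).tolist())
E
```

```text
pics
time_s 0.0
qpos [1.311, 0.32, 1.566, 0.0, 1.257, -0.02]
qvel [0.0, -0.0, 0.0, -0.0, 0.0, 0.001]
effort [0.001, -41.247, -23.198, 0.073, 0.046, -0.0]
tool_pos [0.136, 0.558, 0.192]
eef_rot [[0.238, 0.971, -0.0], [0.971, -0.238, -0.002], [-0.002, -0.0, -1.0]]
ft_force [0.607, 0.324, -0.084]
ft_torque [0.012, 0.035, 0.022]
grip_width 1.002
0.0188 ['MotionError', 'pinch_z']
side 612.2338281516377 612.2338281516377 317.36533363369404 239.63284345687168 0.0035318642287609815 [[0.9529, -0.2412, 0.184, 0.3371], [-0.3031, -0.7309, 0.6115, -0.7751], [-0.013, -0.6385, -0.7695, 0.9799], [0.0, 0.0, 0.0, 1.0]]
top 593.8808609882699 593.8808609882699 315.11954299787413 244.2497224791176 0.06250162223850696 [[0.0017, -0.9898, 0.1426, 0.3605], [-1.0, -0.0013, 0.0032, -0.0585], [-0.0029, -0.1426, -0.9898, 1.2932], [0.0, 0.0, 0.0, 1.0]]
```

View pics/side0.png

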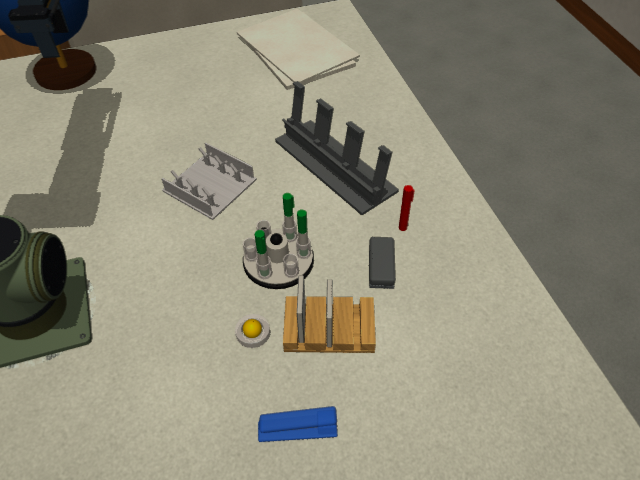

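View pics/top0.png

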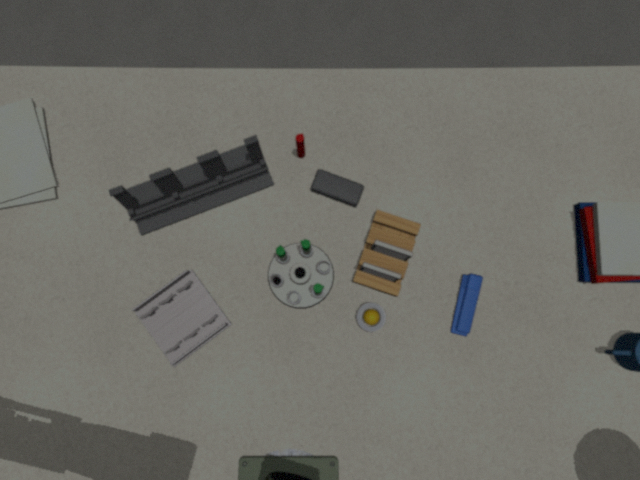

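The side view shows three green markers in the carousel, at (288,200), (302,220) and (261,240). Two boards stand in the stand, at (301,310) and (330,312). The rack is around (335,160) and the pen rest around (210,180). A red look-alike at (405,208) stays where it is. I'll enlarge both views to confirm.

```bash
cat > h.py <<'E'
import numpy as np, cv2
from scipy.spatial.transform import Rotation as R
from scipy.optimize import least_squares
from station import sensors, optics
def cap(n): return optics.capture(n)
def K(c): return np.array([[c["fx"],0,c["cx"]],[0,c["fy"],c["cy"]],[0,0,1.]])
def D(c): return np.array([c["k1"],0,0,0,0.])
def proj(c,P):
    T=np.linalg.inv(c["world_from_camera"]); P=np.atleast_2d(np.asarray(P,float))
    return cv2.projectPoints(P.reshape(-1,1,3),cv2.Rodrigues(T[:3,:3])[0],T[:3,3],K(c),D(c))[0][:,0]
def ray(c,uv):
    p=cv2.undistortPoints(np.array(uv,float).reshape(-1,1,2),K(c),D(c))[:,0]
    W=c["world_from_camera"]; d=np.c_[p,np.ones(len(p))]@W[:3,:3].T
    return W[:3,3],d
def onz(c,uv,z):
    o,d=ray(c,uv); return o+d*((np.asarray(z)-o[2])/d[:,2])[:,None]
def tri(c1,u1,c2,u2):
    out=[]
    for a,b in zip(np.atleast_2d(u1),np.atleast_2d(u2)):
        o1,d1=ray(c1,[a]);o2,d2=ray(c2,[b])
        A=np.zeros((3,3));v=np.zeros(3)
        for o,d in((o1,d1[0]),(o2,d2[0])):
            d=d/np.linalg.norm(d);M=np.eye(3)-np.outer(d,d);A+=M;v+=M@o
        out.append(np.linalg.solve(A,v))
    return np.array(out)
E
python3 - <<'E'
import cv2
t=cv2.imread("pics/top0.png")[125:375,100:430]
t=cv2.convertScaleAbs(t,alpha=1.6)
cv2.imwrite("pics/t1.png",cv2.resize(t,None,fx=2.4,fy=2.4,interpolation=cv2.INTER_CUBIC))
s=cv2.imread("pics/side0.png")[75:360,155:425]
cv2.imwrite("pics/s1.png",cv2.resize(s,None,fx=2.1,fy=2.1,interpolation=cv2.INTER_CUBIC))
E
```

```text
(no output)
```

View pics/t1.png

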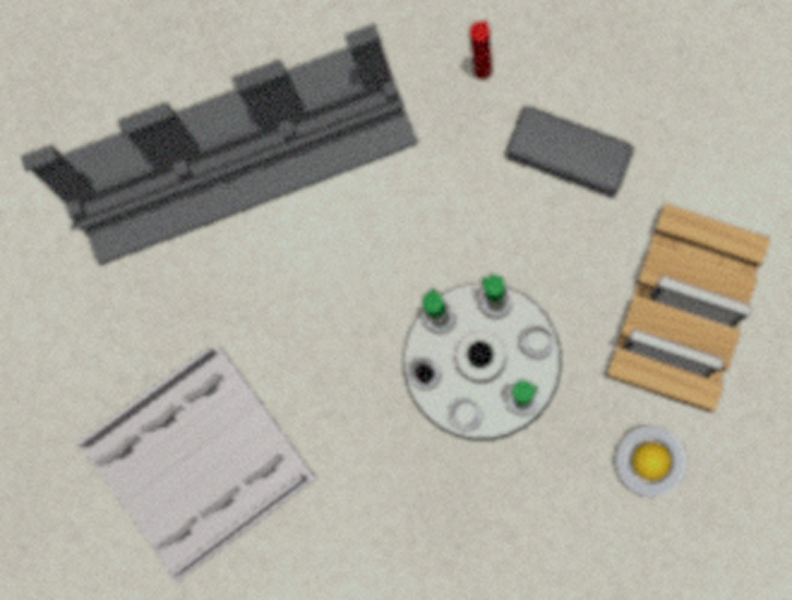

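View pics/s1.png

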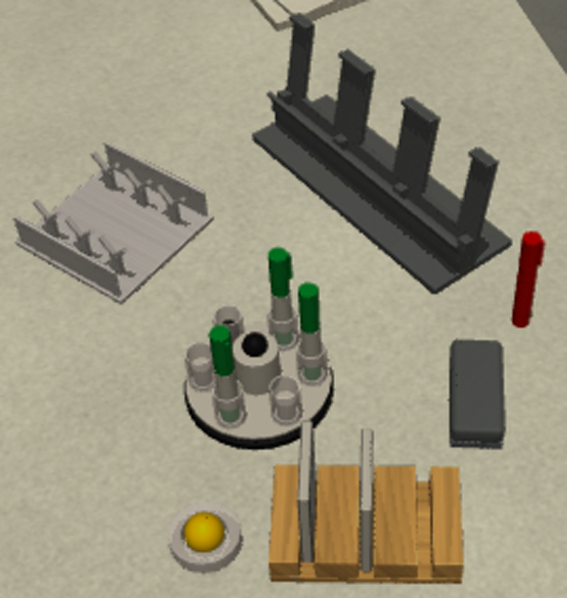

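Run:
```python
from h import *
import pickle
C={}
for n in("top","side"):
    cs=[cap(n) for _ in range(5)]; c=cs[0]; c["img"]=np.clip(np.mean([x["img"].astype(float) for x in cs],0),0,255).astype(np.uint8); C[n]=c
pickle.dump(C,open("C0.pkl","wb"))
def crop(c,x0,y0,x1,y1,f,a):
    i=cv2.convertScaleAbs(c["img"][y0:y1,x0:x1,::-1].copy(),alpha=a)
    i=cv2.resize(i,None,fx=f,fy=f,interpolation=cv2.INTER_CUBIC)
    for x in range((x0//20+1)*20,x1,20):
        cv2.line(i,(int((x-x0+.5)*f),0),(int((x-x0+.5)*f),6),(0,0,255),1);cv2.putText(i,str(x),(int((x-x0+.5)*f)-10,16),0,.35,(255,0,255),1)
    for y in range((y0//20+1)*20,y1,20):
        cv2.line(i,(0,int((y-y0+.5)*f)),(6,int((y-y0+.5)*f)),(0,0,255),1);cv2.putText(i,str(y),(8,int((y-y0+.5)*f)+4),0,.35,(255,0,255),1)
    return i
a=crop(C["top"],105,130,285,240,4.4,2.2)[:300]; 
cv2.imwrite("pics/ra.png",crop(C["top"],105,130,280,240,4.5,2.2))
b=crop(C["side"],270,78,402,212,4.4,1.8)
cv2.imwrite("pics/rb.png",b)
```

```text
(no output)
```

View pics/ra.png

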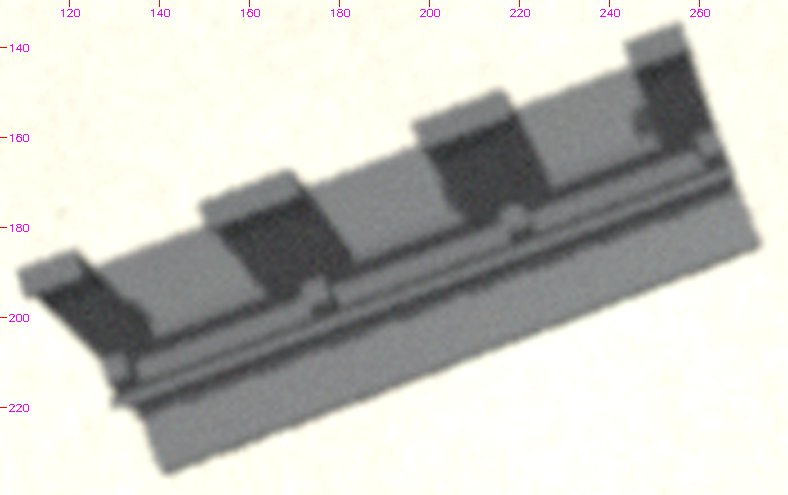

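View pics/rb.png

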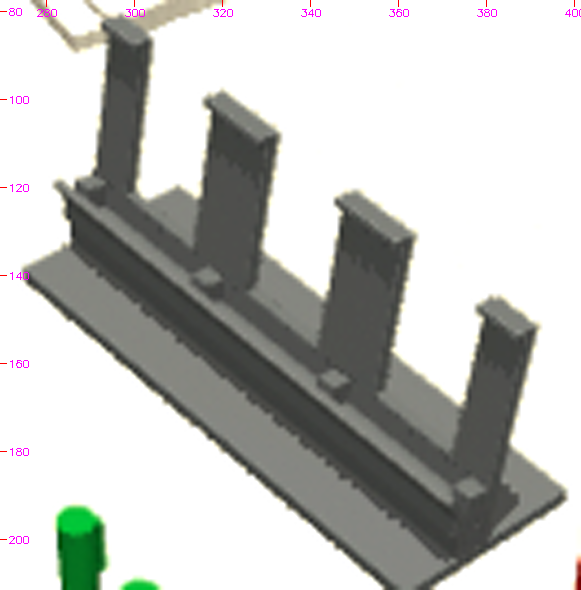

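The top view shows the four keeper tops at about (116,190), (160,178), (208,156) and (250,139). In the side view they are at about (299,84), (324,105), (355,127) and (385,149). The bays lie between them, facing the lower right. I'll triangulate the corners.

```bash
cat > rack.py <<'E'
from h import *
import pickle
C=pickle.load(open("C0.pkl","rb"));t,s=C["top"],C["side"]
f=lambda p,k,x,y:np.array(p,float)/k+[x-.5,y-.5]
# FL FR BR BL
T=f([[28,298],[92,268],[78,250],[17,268],[213,229],[308,188],[290,170],[198,205],[427,147],[520,110],[505,90],[412,122],[637,68],[690,47],[682,20],[624,40]],4.5,105,130)
S=f([[103,28],[140,45],[152,40],[118,15],[206,102],[268,140],[280,133],[222,92],[337,203],[402,242],[415,235],[352,190],[478,308],[525,335],[537,327],[495,297]],4.4,270,78)
P=tri(t,T,s,S)
e=np.abs(proj(t,P)-T).max(1)
print(np.c_[P*1000,e].round(1))
B=tri(t,f([[168,474],[760,242]],4.5,105,130),s,f([[22,272],[405,590]],4.4,270,78));print("base",(B*1e3).round(1))
fr=P[[0,1,4,5,8,9,12,13]]
ys=np.array([.15,.128,.072,.028,-.028,-.072,-.128,-.15])
m=slice(1,7)
def res(p):
    c,sn=np.cos(p[2]),np.sin(p[2])
    return ((p[:2]+ys[m,None]*[-sn,c])-fr[m,:2]).ravel()
q=least_squares(res,[.6,.2,.3]);print("front keeper line centre, yaw",q.x,(q.fun.reshape(-1,2)*1e3).round(1).tolist(), "z",fr[:,2].mean())
E
python3 rack.py
```

```text
[[6.242e+02 3.493e+02 1.373e+02 4.000e-01]
 [6.357e+02 3.196e+02 1.448e+02 3.000e-01]
 [6.446e+02 3.276e+02 1.404e+02 2.000e-01]
 [6.353e+02 3.537e+02 1.403e+02 4.000e-01]
 [6.545e+02 2.687e+02 1.417e+02 4.000e-01]
 [6.728e+02 2.271e+02 1.445e+02 6.000e-01]
 [6.822e+02 2.365e+02 1.394e+02 5.000e-01]
 [6.655e+02 2.763e+02 1.397e+02 2.000e-01]
 [6.918e+02 1.763e+02 1.405e+02 1.000e-01]
 [7.085e+02 1.347e+02 1.449e+02 5.000e-01]
 [7.185e+02 1.424e+02 1.405e+02 3.000e-01]
 [7.025e+02 1.833e+02 1.404e+02 3.000e-01]
 [7.280e+02 8.380e+01 1.417e+02 1.000e-01]
 [7.398e+02 6.020e+01 1.412e+02 1.100e+00]
 [7.499e+02 6.430e+01 1.407e+02 2.000e-01]
 [7.402e+02 9.010e+01 1.401e+02 5.000e-01]]
base [[565.6 322.7  11.1]
 [681.1  38.   12.7]]
front keeper line centre, yaw [0.68185536 0.20171379 0.37476735] [[-0.7, 1.2], [1.0, -0.0], [-1.2, 0.7], [0.3, -0.6], [-0.2, -0.0], [0.7, -1.2]] z 0.14207929700481922
```

```bash
cat >> h.py <<'E'
def crop(c,x0,y0,x1,y1,f,a):
    i=cv2.convertScaleAbs(c["img"][y0:y1,x0:x1,::-1].copy(),alpha=a)
    i=cv2.resize(i,None,fx=f,fy=f,interpolation=cv2.INTER_CUBIC)
    for x in range((x0//10+1)*10,x1,10):
        cv2.line(i,(int((x-x0+.5)*f),0),(int((x-x0+.5)*f),6),(0,0,255),1);cv2.putText(i,str(x),(int((x-x0+.5)*f)-10,16),0,.35,(255,0,255),1)
    for y in range((y0//10+1)*10,y1,10):
        cv2.line(i,(0,int((y-y0+.5)*f)),(6,int((y-y0+.5)*f)),(0,0,255),1);cv2.putText(i,str(y),(8,int((y-y0+.5)*f)+4),0,.35,(255,0,255),1)
    return i
def hc(a,b):
    h=max(a.shape[0],b.shape[0]); z=lambda i:np.vstack([i,np.zeros((h-len(i),i.shape[1],3),np.uint8)])
    return np.hstack([z(a),z(b)])
E
cat >> rack.py <<'E'
L=tri(t,f([[113,403],[730,180]],4.5,105,130),s,f([[55,185],[455,500]],4.4,270,78))
d=np.array([np.cos(q.x[2]),np.sin(q.x[2])]);print("lip",(L*1e3).round(1),"off from seat",((L[:,:2]-q.x[:2])@d+.008)*1e3)
A=crop(t,348,205,425,302,5,1.8);B=crop(s,278,275,382,358,4,1.2);im=hc(A,B);print(im.shape);cv2.imwrite("pics/st.png",im)
A=crop(t,130,265,235,370,3.9,1.9);B=crop(s,158,140,260,222,3.9,1.2);im=hc(A,B);print(im.shape);cv2.imwrite("pics/pr.png",im)
E
python3 rack.py|tail -6
```

```text
[681.1  38.   12.7]]
front keeper line centre, yaw [0.68185536 0.20171379 0.37476735] [[-0.7, 1.2], [1.0, -0.0], [-1.2, 0.7], [0.3, -0.6], [-0.2, -0.0], [0.7, -1.2]] z 0.14207929700481922
lip [[591.6 337.3  53.1]
 [704.6  48.9  55.2]] off from seat [-26.34269732 -26.80231773]
(485, 801, 3)
(410, 808, 3)
```

View pics/st.png

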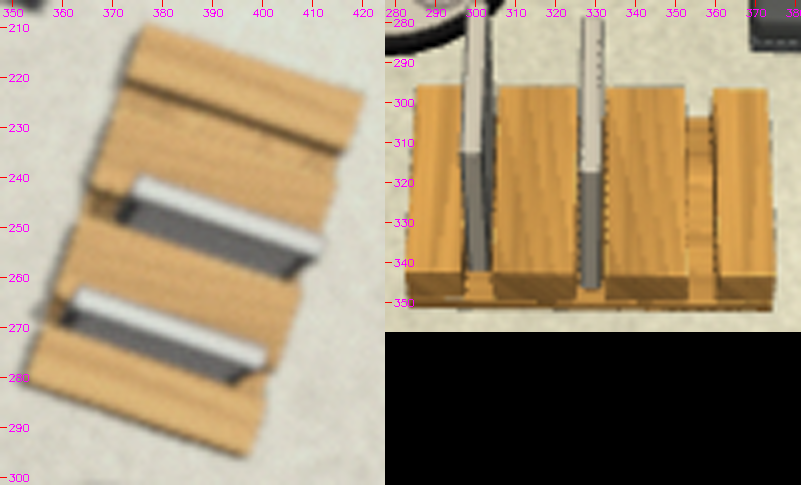

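View pics/pr.png

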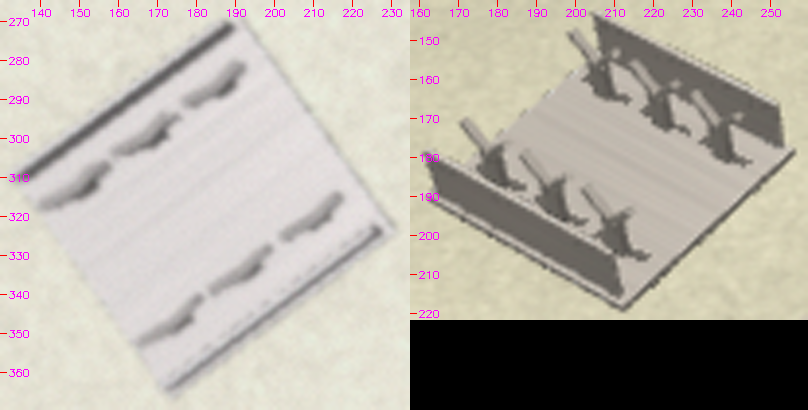

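The stand view shows boards in the slots at (393,248) and (382,270) in the top picture, and the third slot is empty. The pen rest's walls run along its upper-left and lower-right edges, so the grooves run from lower right to upper left.

```bash
cat > m.py <<'E'
from h import *
import pickle
C=pickle.load(open("C0.pkl","rb"));t,s=C["top"],C["side"]
f=lambda p,k,x,y:np.array(p,float)/k+[x-.5,y-.5]
P=onz(t,f([[148,24],[365,97],[245,458],[20,380]],5,348,205),.033)
print("stand",(P*1e3).round(1).tolist(),"mean",P.mean(0)); 
ax=(P[0]+P[1]-P[2]-P[3])/2; ay=(P[0]+P[3]-P[1]-P[2])/2
print("len",np.linalg.norm(ax),np.linalg.norm(ay),"yaw",np.arctan2(ax[1],ax[0]),np.arctan2(-ay[0],ay[1]))
yw=np.arctan2(ax[1],ax[0]);u=np.array([np.cos(yw),np.sin(yw)])
for n,pt in(("a",[[141,175],[323,235],[316,255],[133,192]]),("b",[[80,287],[267,347],[262,367],[73,303]])):
    B=onz(t,f(pt,5,348,205),.108); c=B.mean(0);e=(B[0]+B[3]-B[1]-B[2])/2
    print("board",n,c.round(4),"yaw",np.arctan2(-e[0],e[1]),np.linalg.norm(e),"rel",(c[:2]-P.mean(0)[:2])@u,(c[:2]-P.mean(0)[:2])@[-u[1],u[0]])
Q=tri(t,f([[397,233],[245,20],[163,395]],3.9,130,265),s,f([[215,310],[385,150],[18,202]],3.9,158,140));print("rest tri",(Q*1e3).round(1).tolist())
Q=onz(t,f([[397,233],[245,20],[163,395]],3.9,130,265),.006);print("rest z6",(Q*1e3).round(1).tolist())
Q=onz(s,f([[215,306],[385,150],[18,200]],3.9,158,140),.006);print("rest side",(Q*1e3).round(1).tolist())
for n,c in C.items():
    h=cv2.cvtColor(c["img"],cv2.COLOR_RGB2HSV); g=((h[...,0]>50)&(h[...,0]<80)&(h[...,1]>120)).astype(np.uint8)
    k,l,st,ce=cv2.connectedComponentsWithStats(g)
    for i in range(1,k):
        if st[i,4]>15:
            ys,xs=np.nonzero(l==i); v=h[ys,xs,2].astype(float);th=cv2.threshold(v.astype(np.uint8),0,255,cv2.THRESH_OTSU)[0]
            b=v>th; print(n,ce[i].round(1),st[i].tolist(),"bright",xs[b].mean().round(1),ys[b].mean().round(1),b.sum(),th,v.max())
E
python3 m.py
```

```text
stand [[618.4, -188.2, 33.0], [586.4, -280.9, 33.0], [431.5, -226.7, 33.0], [464.3, -131.9, 33.0]] mean [ 0.52515062 -0.20691805  0.033     ]
len 0.1641212475566017 0.09914003298308147 yaw -0.34355263082105636 -0.3325863005923221
board a [ 0.5251 -0.2117  0.108 ] yaw -0.32922461851740775 0.07694932930220932 rel 0.0015374152640916785 -0.00447878373072054
board b [ 0.4799 -0.1878  0.108 ] yaw -0.3199143943387286 0.0787369581862334 rel -0.04904590228138239 0.0027536431912079584
rest tri [[373.8, 125.2, 4.0], [491.3, 211.4, 9.2], [284.5, 252.3, -5.9]]
rest z6 [[372.3, 125.0, 6.0], [489.8, 212.2, 6.0], [285.7, 249.5, 6.0]]
rest side [[375.7, 126.3, 6.0], [493.6, 214.7, 6.0], [284.9, 241.5, 6.0]]
top [305.4 244.6] [302, 240, 8, 11, 62] bright 305.4 243.7 50 66.0 91.0
top [280.3 251.4] [277, 246, 8, 11, 61] bright 280.0 250.7 50 56.0 90.0
top [317.6 288.1] [314, 284, 9, 9, 56] bright 317.7 287.7 50 79.0 95.0
side [287.6 203.9] [283, 193, 11, 24, 206] bright 287.0 196.6 51 83.0 124.0
side [301.5 221.2] [297, 210, 10, 24, 193] bright 301.2 212.8 49 83.0 122.0
side [260.1 241.2] [255, 230, 11, 24, 212] bright 259.2 233.3 58 84.0 132.0
```

Both boards fit slots at 0 and −50 mm of the stand, and the rack and keeper widths match their nominal sizes. Next is a small planner that turns goals into tool-axis rows.

```bash
cat > plan.py <<'E'
from h import *
RY=0.375; SEAT=np.array([.6745,.1988,.0865]); d=np.array([np.cos(RY),np.sin(RY),0]);l=np.array([-d[1],d[0],0]);up=np.array([0,0,1.])
def Rseat(phi=0):   # board frame, phi = lean forward from seated
    a=.17-phi; z=np.sin(a)*d+np.cos(a)*up; return np.c_[np.cross(l,z),l,z]
def bay(k): return SEAT+.1*k*l
def tool_of_board(Rb,c,g=.006): # TCP at +g on the board's z
    return c+Rb[:,2]*g, np.c_[Rb[:,0],-Rb[:,1],-Rb[:,2]]
def insert(k,phi,s,xf=-.0045,zf=-.050): # front lower corner at seat (xf,zf), backed off s along itself
    S=Rseat();F=bay(k)+S[:,0]*xf+S[:,2]*zf; Rb=Rseat(phi)
    return tool_of_board(Rb,F+Rb[:,0]*.0045+Rb[:,2]*(.05+s))
def down(yaw): return np.c_[[np.cos(yaw),np.sin(yaw),0],[np.sin(yaw),-np.cos(yaw),0],[0,0,-1.]]
def rows(way,start=None,n=None,mm=.05,dg=9.):
    s=sensors.sense(); p,Rm=(np.array(s["tool_pos"]),np.array(s["eef_rot"])) if start is None else start
    dp=[];dr=[]
    for i,(q,Q) in enumerate(way):
        w=R.from_matrix(Rm.T@Q).as_rotvec(); k=n[i] if n else max(1,int(np.ceil(max(np.linalg.norm(q-p)/mm,np.degrees(np.linalg.norm(w))/dg))))
        for j in range(k):
            Ri=Rm@R.from_rotvec(w*j/k).as_matrix(); dp.append((Ri.T@(q-p)/k).round(4).tolist()); dr.append(np.degrees(w/k).round(1).tolist())
        p,Rm=q,Q
    for i in range(0,len(dp),8): print('dp',str(dp[i:i+8]).replace(' ',''),'\ndr',str(dr[i:i+8]).replace(' ',''))
def st(): 
    s=sensors.sense(); print("t",round(s["time_s"],2),"p",np.round(s["tool_pos"],4),"F",np.round(s["ft_force"],1),"w",round(float(s["grip_width"])*91,1),"q",np.round(s["qpos"],2)); return s
E
python3 - <<'E'
from plan import *
D=down(-.338)
rows([(np.array([.4794,-.1887,.19]),D)]); print(); rows([(np.array([.4794,-.1887,.064]),D)],start=(np.array([.4794,-.1887,.19]),D))
E
```

```text
dp [[-0.0379,0.03,0.0002],[-0.0348,0.0336,0.0002],[-0.0313,0.0368,0.0002],[-0.0276,0.0397,0.0002],[-0.0235,0.0422,0.0002],[-0.0193,0.0444,0.0002],[-0.0148,0.046,0.0002],[-0.0103,0.0473,0.0002]] 
dr [[-0.0,-0.0,5.6],[-0.0,-0.0,5.6],[-0.0,-0.0,5.6],[-0.0,-0.0,5.6],[-0.0,-0.0,5.6],[-0.0,-0.0,5.6],[-0.0,-0.0,5.6],[-0.0,-0.0,5.6]]
dp [[-0.0056,0.048,0.0002],[-0.0008,0.0484,0.0002],[0.0039,0.0482,0.0002],[0.0086,0.0476,0.0002],[0.0132,0.0465,0.0002],[0.0177,0.045,0.0002],[0.0221,0.043,0.0002],[0.0262,0.0407,0.0002]] 
dr [[-0.0,-0.0,5.6],[-0.0,-0.0,5.6],[-0.0,-0.0,5.6],[-0.0,-0.0,5.6],[-0.0,-0.0,5.6],[-0.0,-0.0,5.6],[-0.0,-0.0,5.6],[-0.0,-0.0,5.6]]
dp [[0.03,0.0379,0.0002]] 
dr [[-0.0,-0.0,5.6]]

dp [[0.0,0.0,0.042],[0.0,0.0,0.042],[0.0,0.0,0.042]] 
dr [[0.0,0.0,0.0],[0.0,0.0,0.0],[0.0,0.0,0.0]]
```

Emit:
move_arm:
  dp:
    - [-0.038,0.03,0]
    - [-0.035,0.034,0]
    - [-0.031,0.037,0]
    - [-0.028,0.04,0]
    - [-0.0235,0.042,0]
    - [-0.019,0.044,0]
    - [-0.015,0.046,0]
    - [-0.01,0.047,0]
  dr:
    - [0,0,5.6]
    - [0,0,5.6]
    - [0,0,5.6]
    - [0,0,5.6]
    - [0,0,5.6]
    - [0,0,5.6]
    - [0,0,5.6]
    - [0,0,5.6]
  fingers: 0.65
  grip_force: 15

```text
time_s: 1.6
tool_pos: [0.2991, 0.206, 0.1932]
eef_rot: [[0.854, 0.52, 0.001], [0.52, -0.854, 0.001], [0.001, -0.0, -1.0]]
ft_force: [0.4, -0.3, 0.3]
grip_width: 0.348
```

Emit:
move_arm:
  dp:
    - [-0.0056,0.048,0]
    - [-0.001,0.048,0]
    - [0.004,0.048,0]
    - [0.0086,0.0476,0]
    - [0.013,0.0465,0]
    - [0.018,0.045,0]
    - [0.022,0.043,0]
    - [0.026,0.041,0]
  dr:
    - [0,0,5.6]
    - [0,0,5.6]
    - [0,0,5.6]
    - [0,0,5.6]
    - [0,0,5.6]
    - [0,0,5.6]
    - [0,0,5.6]
    - [0,0,5.6]

```text
time_s: 2.6
tool_pos: [0.4617, -0.1449, 0.193]
eef_rot: [[0.972, -0.234, 0.001], [-0.234, -0.972, 0.0], [0.001, -0.0, -1.0]]
ft_force: [0.4, 0.1, -0.3]
grip_width: 0.349
```

Emit:
move_arm:
  dp:
    - [0.03,0.038,0]
    - [0,0,0]
    - [0,0,0]
  dr:
    - [0,0,5.6]
    - [0,0,0]
    - [0,0,0]

```text
time_s: 2.98
tool_pos: [0.481, -0.1867, 0.1926]
eef_rot: [[0.946, -0.324, -0.001], [-0.324, -0.946, 0.001], [-0.001, -0.001, -1.0]]
ft_force: [-0.1, 0.2, -0.4]
grip_width: 0.353
```

Run:
```python
from plan import *
s=st(); D=down(-.338)
rows([(np.array([.4794,-.1887,s["tool_pos"][2]]),D),(np.array([.4794,-.1887,.064]),D)])
```

```text
t 2.98 p [ 0.481  -0.1867  0.1926] F [-0.1  0.2 -0.4] w 32.1 q [-0.39  0.23  1.7   0.    1.22 -0.06]
dp [[-0.0008,0.0024,-0.0],[0.0,0.0,0.0429],[0.0,0.0,0.0429],[0.0,0.0,0.0429]] 
dr [[-0.0,0.1,0.4],[0.0,0.0,0.0],[0.0,0.0,0.0],[0.0,0.0,0.0]]
```

Emit:
move_arm:
  dp:
    - [-0.001,0.0024,0]
    - [0,0,0.043]
    - [0,0,0.043]
    - [0,0,0.043]
    - [0,0,0]
  dr:
    - [0,0,0.4]
    - [0,0,0]
    - [0,0,0]
    - [0,0,0]
    - [0,0,0]

```text
time_s: 3.6
tool_pos: [0.4771, -0.1873, 0.0617]
eef_rot: [[0.944, -0.33, -0.007], [-0.33, -0.944, 0.003], [-0.007, -0.001, -1.0]]
ft_force: [-0.0, -0.9, 0.4]
grip_width: 0.35
```

Emit:
move_arm:
  dp:
    - [0,0,0]
    - [0,0,0]
    - [0,0,0]
    - [0,0,0]
    - [0,0,0]
  dr:
    - [0,0,0]
    - [0,0,0]
    - [0,0,0]
    - [0,0,0]
    - [0,0,0]
  fingers: 1
  grip_force: 25

```text
time_s: 4.22
tool_pos: [0.4802, -0.1892, 0.0654]
eef_rot: [[0.944, -0.331, 0.002], [-0.331, -0.944, -0.0], [0.002, -0.0, -1.0]]
ft_force: [-0.6, 0.8, 6.8]
grip_width: 0.097
```

Emit:
move_arm:
  dp:
    - [0,0,-0.02]
    - [0,0,-0.04]
    - [0,0,-0.05]
    - [0,0,-0.05]
    - [0,0,-0.01]
    - [0,0,0]
  dr:
    - [0,0,0]
    - [0,0,0]
    - [0,0,0]
    - [0,0,0]
    - [0,0,0]
    - [0,0,0]

```text
time_s: 4.97
tool_pos: [0.4797, -0.1891, 0.2341]
eef_rot: [[0.944, -0.331, 0.001], [-0.331, -0.944, -0.0], [0.001, 0.0, -1.0]]
ft_force: [-0.1, 0.2, -0.8]
grip_width: 0.096
```

Run:
```python
from plan import *
st()
P=insert(0,.42,.10); print(P)
rows([P])
c=cap("side");cv2.imwrite("pics/s2.png",crop(c,240,90,440,350,2.3,1.2))
```

```text
t 4.97 p [ 0.4797 -0.1891  0.2341] F [-0.1  0.2 -0.8] w 8.7 q [-0.4   0.2   1.62  0.    1.32 -0.06]
(array([0.63064596, 0.18153788, 0.19024574]), array([[ 0.90158039,  0.36627253,  0.23021127],
       [ 0.354886  , -0.93050762,  0.09061727],
       [ 0.24740396, -0.        , -0.96891242]]))
dp [[0.0022,-0.0444,0.0049],[0.0055,-0.0441,0.0054],[0.0088,-0.0434,0.006],[0.012,-0.0426,0.0067],[0.0152,-0.0414,0.0075],[0.0182,-0.04,0.0084],[0.021,-0.0384,0.0093],[0.0237,-0.0365,0.0102]] 
dr [[0.6,1.5,-4.5],[0.6,1.5,-4.5],[0.6,1.5,-4.5],[0.6,1.5,-4.5],[0.6,1.5,-4.5],[0.6,1.5,-4.5],[0.6,1.5,-4.5],[0.6,1.5,-4.5]]
dp [[0.0262,-0.0345,0.0113]] 
dr [[0.6,1.5,-4.5]]
```

View pics/s2.png

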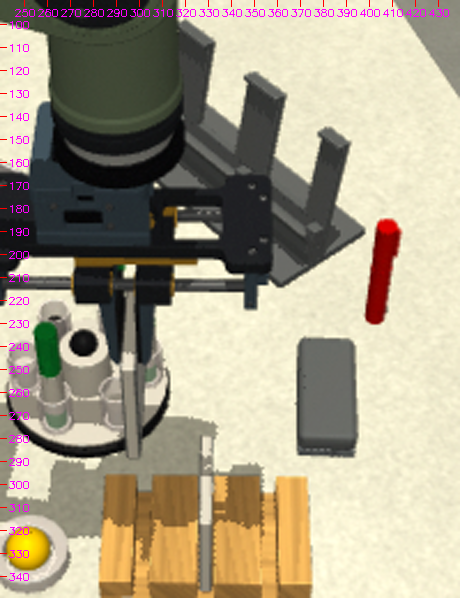

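The board is held (8.7 mm at the grip) and lifted clear. I'm transporting it high, tilted for insertion.

Run:
```python
from plan import *
import plan
f=plan.tool_of_board; plan.tool_of_board=lambda R_,c:f(R_,c,.007)
A=insert(0,.42,.17,xf=-.0055); B=insert(0,.42,.03,xf=-.0055)
rows([A],dg=10); print("then"); rows([B],start=A)
```

```text
dp [[0.0008,-0.0484,-0.0033],[0.0052,-0.0482,-0.0027],[0.0095,-0.0476,-0.0019],[0.0137,-0.0466,-0.0011],[0.0178,-0.0452,-0.0001],[0.0217,-0.0434,0.001],[0.0254,-0.0413,0.0022],[0.0289,-0.0389,0.0035]] 
dr [[0.6,1.7,-5.1],[0.6,1.7,-5.1],[0.6,1.7,-5.1],[0.6,1.7,-5.1],[0.6,1.7,-5.1],[0.6,1.7,-5.1],[0.6,1.7,-5.1],[0.6,1.7,-5.1]]
then
dp [[-0.0,0.0,0.0467],[-0.0,0.0,0.0467],[-0.0,0.0,0.0467]] 
dr [[0.0,0.0,0.0],[0.0,0.0,0.0],[0.0,0.0,0.0]]
```

Emit:
move_arm:
  dp:
    - [0.001,-0.0484,-0.0033]
    - [0.005,-0.048,-0.0027]
    - [0.0095,-0.0476,-0.002]
    - [0.0137,-0.0466,-0.001]
    - [0.0178,-0.045,0]
    - [0.0217,-0.0434,0.001]
    - [0.0254,-0.041,0.002]
    - [0.029,-0.039,0.0035]
  dr:
    - [0.6,1.7,-5.1]
    - [0.6,1.7,-5.1]
    - [0.6,1.7,-5.1]
    - [0.6,1.7,-5.1]
    - [0.6,1.7,-5.1]
    - [0.6,1.7,-5.1]
    - [0.6,1.7,-5.1]
    - [0.6,1.7,-5.1]

```text
time_s: 6.02
tool_pos: [0.6131, 0.1753, 0.2566]
eef_rot: [[0.901, 0.372, 0.224], [0.362, -0.928, 0.085], [0.24, 0.004, -0.971]]
ft_force: [0.4, 0.4, 0.2]
grip_width: 0.099
```

Emit:
move_arm:
  dp:
    - [0,0,0.045]
    - [0,0,0.045]
    - [0,0,0.02]
    - [0,0,0]
    - [0,0,0]
  dr:
    - [0,0,0]
    - [0,0,0]
    - [0,0,0]
    - [0,0,0]
    - [0,0,0]

```text
time_s: 6.65
tool_pos: [0.6389, 0.1834, 0.1527]
eef_rot: [[0.901, 0.369, 0.228], [0.359, -0.93, 0.086], [0.244, 0.004, -0.97]]
ft_force: [0.6, -0.4, -0.6]
grip_width: 0.099
```

Run:
```python
from plan import *
import plan
f=plan.tool_of_board; plan.tool_of_board=lambda R_,c:f(R_,c,.007)
s=st(); B=insert(0,.42,.03,xf=-.0055)
rows([B])
# predicted vs seen: project board corners
p=np.array(s["tool_pos"]);E=np.array(s["eef_rot"]);Rb=np.c_[E[:,0],-E[:,1],-E[:,2]];c0=p-Rb[:,2]*.007
pts=[c0+Rb@[sx*.0045,sy*.04,sz*.05] for sz in(-1,1) for sx in(-1,1) for sy in(-1,1)]
ims=[]
for n,a in(("side",1.3),("top",1.9)):
    c=cap(n);u=proj(c,pts);m=proj(c,[c0])[0].astype(int);x0,y0=m-38
    im=crop(c,x0,y0,x0+76,y0+76,5.2,a)
    for q in u: cv2.circle(im,tuple(int(v) for v in (q-[x0,y0]+.5)*5.2),3,(0,0,255),1)
    ims.append(im)
cv2.imwrite("pics/ins1.png",hc(*ims))
```

```text
t 6.65 p [0.6389 0.1834 0.1527] F [ 0.6 -0.4 -0.6] w 9.0 q [ 0.25  0.36  1.64  0.03  0.9  -0.15]
dp [[0.0004,-0.0014,0.0301]] 
dr [[0.2,0.2,0.2]]
```

View pics/ins1.png

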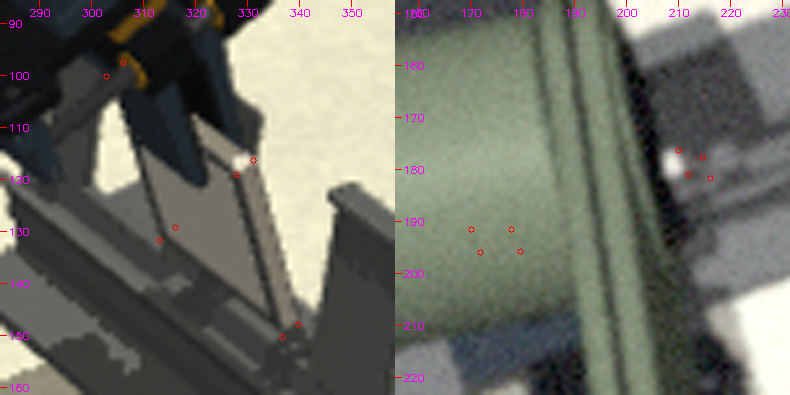

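The held board's predicted corners match the side picture within about 1.5 px (for example (337,150)). It is aimed at the middle bay, so I'm sliding it in.

Emit:
move_arm:
  dp:
    - [0,0,0.015]
    - [0,0,0.015]
    - [0,0,0.008]
    - [0,0,0.008]
    - [0,0,0.004]
    - [0,0,0]
    - [0,0,0]
  dr:
    - [0,0.2,0]
    - [0,0,0]
    - [0,0,0]
    - [0,0,0]
    - [0,0,0]
    - [0,0,0]
    - [0,0,0]

```text
time_s: 7.62
tool_pos: [0.6504, 0.1879, 0.1045]
eef_rot: [[0.9, 0.369, 0.232], [0.358, -0.93, 0.087], [0.247, 0.004, -0.969]]
ft_force: [-1.3, 1.0, -0.5]
grip_width: 0.099
```

```bash
cat >> plan.py <<'E'
_f=tool_of_board
tool_of_board=lambda R_,c:_f(R_,c,.007)
def rel(k):  # front lower corner in seat frame (mm), lean phi
    s=st();E=np.array(s["eef_rot"]);Rb=np.c_[E[:,0],-E[:,1],-E[:,2]];c=np.array(s["tool_pos"])-Rb[:,2]*.007
    S=Rseat();print("F seat",(S.T@(c+Rb@[-.0045,0,-.05]-bay(k))*1e3).round(1),"rv",R.from_matrix(S.T@Rb).as_rotvec().round(3))
E
python3 - <<'E'
from plan import *
rel(0)
E
```

```text
t 7.62 p [0.6504 0.1879 0.1045] F [-1.3  1.  -0.5] w 9.1 q [ 0.25  0.42  1.68  0.04  0.8  -0.15]
F seat [ -9.9  -1.5 -40.6] rv [-0.004 -0.42   0.003]
```

Emit:
move_arm:
  dp:
    - [0,0,0.003]
    - [0,0,0.003]
    - [0,0,0.002]
    - [0,0,0.002]
    - [0,0,0]
    - [0,0,0]
  dr:
    - [0,0,0]
    - [0,0,0]
    - [0,0,0]
    - [0,0,0]
    - [0,0,0]
    - [0,0,0]

```text
time_s: 8.38
tool_pos: [0.6527, 0.1889, 0.0944]
eef_rot: [[0.9, 0.369, 0.231], [0.358, -0.93, 0.088], [0.247, 0.004, -0.969]]
ft_force: [-1.0, 3.6, 0.6]
grip_width: 0.096
```

Run:
```python
from plan import *
rel(0)
```

```text
t 8.38 p [0.6527 0.1889 0.0944] F [-1.   3.6  0.6] w 8.7 q [ 0.25  0.43  1.68  0.04  0.78 -0.15]
F seat [ -5.8  -1.4 -50.1] rv [-0.004 -0.42   0.003]
```

Emit:
move_arm:
  dp:
    - [0,0,0.0015]
    - [0,0,0]
    - [0,0,0]
  dr:
    - [0,0,0]
    - [0,0,0]
    - [0,0,0]

```text
time_s: 8.75
tool_pos: [0.6531, 0.189, 0.0932]
eef_rot: [[0.9, 0.369, 0.231], [0.358, -0.93, 0.087], [0.247, 0.004, -0.969]]
ft_force: [-1.9, 3.8, 0.2]
grip_width: 0.094
```

Emit:
move_arm:
  dp:
    - [0,0,0.0015]
    - [0,0,0]
    - [0,0,0]
  dr:
    - [0,0,0]
    - [0,0,0]
    - [0,0,0]

```text
time_s: 9.12
tool_pos: [0.6535, 0.1891, 0.0918]
eef_rot: [[0.9, 0.369, 0.232], [0.358, -0.93, 0.087], [0.247, 0.004, -0.969]]
ft_force: [-2.5, 5.2, 1.7]
grip_width: 0.097
```

Run:
```python
from plan import *
rel(0)
```

```text
t 9.12 p [0.6535 0.1891 0.0918] F [-2.5  5.2  1.7] w 8.8 q [ 0.25  0.44  1.68  0.04  0.77 -0.15]
F seat [ -4.5  -1.5 -52.6] rv [-0.004 -0.42   0.003]
```

Emit:
move_arm:
  dp:
    - [0,-0.0015,0]
    - [0,0,0]
    - [0,0,0]
  dr:
    - [0,0,0]
    - [0,0,0]
    - [0,0,0]

```text
time_s: 9.5
tool_pos: [0.6533, 0.1896, 0.0916]
eef_rot: [[0.9, 0.369, 0.232], [0.359, -0.929, 0.086], [0.247, 0.006, -0.969]]
ft_force: [-0.0, -0.5, 0.5]
grip_width: 0.098
```

Emit:
move_arm:
  dp:
    - [0,-0.0015,0]
    - [0,0,0]
    - [0,0,0]
  dr:
    - [0,0,0]
    - [0,0,0]
    - [0,0,0]

```text
time_s: 9.88
tool_pos: [0.6523, 0.1917, 0.0916]
eef_rot: [[0.9, 0.369, 0.231], [0.358, -0.929, 0.087], [0.247, 0.005, -0.969]]
ft_force: [0.4, -0.5, -0.5]
grip_width: 0.096
```

Emit:
move_arm:
  dp:
    - [0,0,0.0015]
    - [0,0,0]
    - [0,0,0]
  dr:
    - [0,0,0]
    - [0,0,0]
    - [0,0,0]

```text
time_s: 10.25
tool_pos: [0.6528, 0.1918, 0.0914]
eef_rot: [[0.9, 0.369, 0.232], [0.358, -0.93, 0.087], [0.248, 0.005, -0.969]]
ft_force: [-2.7, -1.5, 5.0]
grip_width: 0.099
```

Run:
```python
from plan import *
rel(0)
```

```text
t 10.25 p [0.6528 0.1918 0.0914] F [-2.7 -1.5  5. ] w 9.1 q [ 0.26  0.44  1.69  0.04  0.77 -0.15]
F seat [ -4.    1.2 -52.9] rv [-0.005 -0.421  0.003]
```

```bash
sed -i 's/\.0865\]/.0841]/' plan.py
cat >> plan.py <<'E'
def tip(k,yl,phis,n,xf=-.0046,zf=-.0498):
    W=[]
    for ph in phis:
        p,Q=insert(k,ph,0,xf,zf); W.append((p+l*yl,Q))
    return W
E
python3 - <<'E'
from plan import *
rel(0)
rows(tip(0,.0012,[.42,.36,.30,.24,.18,.12,.06,.03],0),n=[1]*8)
E
```

```text
t 10.25 p [0.6528 0.1918 0.0914] F [-2.7 -1.5  5. ] w 9.1 q [ 0.26  0.44  1.69  0.04  0.77 -0.15]
F seat [ -4.4   1.2 -50.5] rv [-0.005 -0.421  0.003]
dp [[0.0002,0.0002,-0.0007],[0.0034,0.0,0.0004],[0.0034,-0.0,0.0004],[0.0034,-0.0,0.0004],[0.0034,0.0,0.0004],[0.0034,0.0,0.0004],[0.0034,0.0,0.0004],[0.0017,-0.0,0.0002]] 
dr [[0.2,-0.0,0.2],[0.0,-3.4,-0.0],[0.0,-3.4,0.0],[-0.0,-3.4,0.0],[0.0,-3.4,-0.0],[-0.0,-3.4,0.0],[0.0,-3.4,-0.0],[0.0,-1.7,0.0]]
```

Emit:
move_arm:
  dp:
    - [0,0,-0.0007]
    - [0.0034,0,0.0003]
    - [0.0034,0,0.0003]
    - [0.0034,0,0.0003]
    - [0,0,0]
  dr:
    - [0,0,0]
    - [0,-3.4,0]
    - [0,-3.4,0]
    - [0,-3.4,0]
    - [0,0,0]

```text
time_s: 10.88
tool_pos: [0.662, 0.1955, 0.0923]
eef_rot: [[0.927, 0.369, 0.067], [0.368, -0.929, 0.022], [0.07, 0.005, -0.998]]
ft_force: [-2.1, -1.1, 5.9]
grip_width: 0.094
```

Emit:
move_arm:
  dp:
    - [0.0034,0,0.0003]
    - [0.0034,0,0.0003]
    - [0,0,0]
  dr:
    - [0,-3.4,0]
    - [0,-3.4,0]
    - [0,0,0]

```text
time_s: 11.25
tool_pos: [0.6683, 0.1981, 0.0918]
eef_rot: [[0.928, 0.369, -0.044], [0.368, -0.929, -0.022], [-0.049, 0.004, -0.999]]
ft_force: [-2.6, -1.5, 6.1]
grip_width: 0.1
```

Run:
```python
from plan import *
rel(0)
rows(tip(0,.0012,[.12,.06,.0],0),n=[1]*3)
```

```text
t 11.25 p [0.6683 0.1981 0.0918] F [-2.6 -1.5  6.1] w 9.1 q [ 0.28  0.6   1.35 -0.01  1.24 -0.1 ]
F seat [ -4.9   1.3 -50.6] rv [-0.005 -0.121  0.002]
dp [[0.0004,0.0004,-0.0007],[0.0034,0.0,0.0004],[0.0034,0.0,0.0004]] 
dr [[0.3,-0.1,0.2],[0.0,-3.4,-0.0],[0.0,-3.4,0.0]]
```

Emit:
move_arm:
  dp:
    - [0.003,0,0.0002]
    - [0.003,0,0.0002]
    - [0.0005,0,0]
    - [0,0,0]
  dr:
    - [0,-3,0]
    - [0,-3,0]
    - [0,-0.9,0]
    - [0,0,0]

```text
time_s: 11.75
tool_pos: [0.6741, 0.2004, 0.0908]
eef_rot: [[0.917, 0.369, -0.154], [0.363, -0.929, -0.066], [-0.167, 0.004, -0.986]]
ft_force: [-2.3, -0.5, 3.0]
grip_width: 0.095
```

Run:
```python
from plan import *
rel(0)
```

```text
t 11.75 p [0.6741 0.2004 0.0908] F [-2.3 -0.5  3. ] w 8.6 q [ 0.28  0.69  1.21 -0.02  1.42 -0.09]
F seat [ -5.2   1.4 -50.4] rv [-0.005 -0.002  0.002]
```

Emit:
move_arm:
  dp:
    - [0.0005,0,0]
    - [0,0,0]
    - [0,0,0]
    - [0,0,0]
  dr:
    - [0,0,0]
    - [0,0,0]
    - [0,0,0]
    - [0,0,0]
  fingers: 0.76

```text
time_s: 12.25
tool_pos: [0.6748, 0.2006, 0.0905]
eef_rot: [[0.917, 0.369, -0.153], [0.363, -0.93, -0.065], [-0.166, 0.004, -0.986]]
ft_force: [-0.3, -0.7, 0.5]
grip_width: 0.237
```

Emit:
move_arm:
  dp:
    - [0,0,-0.01]
    - [0,0,-0.03]
    - [0,0,-0.04]
    - [0,0,-0.04]
    - [0,0,0]
  dr:
    - [0,0,0]
    - [0,0,0]
    - [0,0,0]
    - [0,0,0]
    - [0,0,0]

```text
time_s: 12.88
tool_pos: [0.6953, 0.2092, 0.2139]
eef_rot: [[0.918, 0.369, -0.144], [0.363, -0.93, -0.063], [-0.157, 0.005, -0.988]]
ft_force: [-0.5, -0.7, 0.3]
grip_width: 0.24
```

Run:
```python
from plan import *
st(); D=down(-.338)
A=(np.array([.5247,-.2110,.20]),D)
rows([A],dg=10,mm=.058);print();rows([(np.array([.5247,-.2110,.064]),D)],start=A)
```

```text
t 12.88 p [0.6953 0.2092 0.2139] F [-0.5 -0.7  0.3] w 21.8 q [ 0.29  0.67  0.94 -0.02  1.69 -0.09]
dp [[-0.0384,0.0409,0.0081],[-0.0347,0.0443,0.0071],[-0.0308,0.0472,0.0061],[-0.0265,0.0498,0.0052],[-0.0221,0.0521,0.0044],[-0.0174,0.0538,0.0036],[-0.0126,0.0552,0.0029],[-0.0077,0.0561,0.0023]] 
dr [[0.4,1.1,5.1],[0.4,1.1,5.1],[0.4,1.1,5.1],[0.4,1.1,5.1],[0.4,1.1,5.1],[0.4,1.1,5.1],[0.4,1.1,5.1],[0.4,1.1,5.1]]

dp [[0.0,0.0,0.0453],[0.0,0.0,0.0453],[0.0,0.0,0.0453]] 
dr [[0.0,0.0,0.0],[0.0,0.0,0.0],[0.0,0.0,0.0]]
```

Emit:
move_arm:
  dp:
    - [-0.038,0.041,0.008]
    - [-0.035,0.044,0.007]
    - [-0.031,0.047,0.006]
    - [-0.0265,0.05,0.005]
    - [-0.022,0.052,0.0044]
    - [-0.0174,0.054,0.0036]
    - [-0.0126,0.055,0.003]
    - [-0.0077,0.056,0.0023]
  dr:
    - [0.4,1.1,5.1]
    - [0.4,1.1,5.1]
    - [0.4,1.1,5.1]
    - [0.4,1.1,5.1]
    - [0.4,1.1,5.1]
    - [0.4,1.1,5.1]
    - [0.4,1.1,5.1]
    - [0.4,1.1,5.1]
  fingers: 0.65

```text
time_s: 13.88
tool_pos: [0.5215, -0.2127, 0.198]
eef_rot: [[0.943, -0.332, -0.005], [-0.332, -0.943, -0.008], [-0.002, 0.009, -1.0]]
ft_force: [0.3, 0.7, 0.5]
grip_width: 0.347
```

Emit:
move_arm:
  dp:
    - [0,0,0]
    - [0,0,0]
  dr:
    - [0,0,0]
    - [0,0,0]

```text
time_s: 14.12
tool_pos: [0.5227, -0.211, 0.1982]
eef_rot: [[0.944, -0.33, -0.005], [-0.33, -0.944, -0.007], [-0.002, 0.008, -1.0]]
ft_force: [0.4, 0.7, 0.3]
grip_width: 0.35
```

Run:
```python
from plan import *
s=st(); D=down(-.338)
A=(np.array([.5247,-.2110,s["tool_pos"][2]]),D)
rows([A]);print();rows([(np.array([.5247,-.2110,.064]),D)],start=A)
c=cap("side");cv2.imwrite("pics/s3.png",crop(c,265,70,405,215,4,1.5))
```

```text
t 14.12 p [ 0.5227 -0.211   0.1982] F [0.4 0.7 0.3] w 31.9 q [-0.4   0.3   1.58 -0.01  1.26 -0.06]
dp [[0.0019,-0.0006,-0.0]] 
dr [[0.5,0.1,0.1]]

dp [[0.0,0.0,0.0447],[0.0,0.0,0.0447],[0.0,0.0,0.0447]] 
dr [[0.0,0.0,0.0],[0.0,0.0,0.0],[0.0,0.0,0.0]]
```

View pics/s3.png

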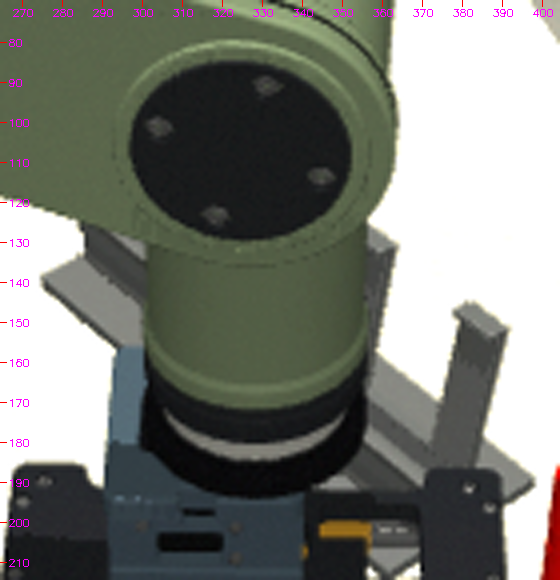

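The arm hides the rack here, so I'll check the first board later. Next I grip the second board.

Emit:
move_arm:
  dp:
    - [0.002,-0.0006,0]
    - [0,0,0.045]
    - [0,0,0.045]
    - [0,0,0.044]
    - [0,0,0]
    - [0,0,0]
  dr:
    - [0.5,0.1,0.1]
    - [0,0,0]
    - [0,0,0]
    - [0,0,0]
    - [0,0,0]
    - [0,0,0]

```text
time_s: 14.92
tool_pos: [0.5266, -0.2114, 0.066]
eef_rot: [[0.944, -0.33, 0.002], [-0.33, -0.944, -0.001], [0.003, 0.0, -1.0]]
ft_force: [0.4, -0.1, 0.9]
grip_width: 0.348
```

Emit:
move_arm:
  dp:
    - [0,0,0]
    - [0,0,0]
    - [0,0,0]
    - [0,0,0]
    - [0,0,0]
  dr:
    - [0,0,0]
    - [0,0,0]
    - [0,0,0]
    - [0,0,0]
    - [0,0,0]
  fingers: 1
  grip_force: 25

```text
time_s: 15.55
tool_pos: [0.5253, -0.2116, 0.0656]
eef_rot: [[0.944, -0.331, 0.001], [-0.331, -0.944, -0.001], [0.001, 0.0, -1.0]]
ft_force: [-0.8, 0.4, 5.7]
grip_width: 0.101
```

Emit:
move_arm:
  dp:
    - [0,0,-0.02]
    - [0,0,-0.04]
    - [0,0,-0.05]
    - [0,0,-0.05]
    - [0,0,-0.01]
    - [0,0,0]
  dr:
    - [0,0,0]
    - [0,0,0]
    - [0,0,0]
    - [0,0,0]
    - [0,0,0]
    - [0,0,0]

```text
time_s: 16.3
tool_pos: [0.5248, -0.2113, 0.2342]
eef_rot: [[0.944, -0.331, -0.0], [-0.331, -0.944, -0.0], [-0.0, 0.0, -1.0]]
ft_force: [-0.0, -0.1, -2.5]
grip_width: 0.096
```

Run:
```python
from plan import *
st()
A=insert(1,.42,.17,xf=-.0055); A=(A[0]+l*.0015,A[1])
rows([A],dg=10)
```

```text
t 16.3 p [ 0.5248 -0.2113  0.2342] F [-0.  -0.1 -2.5] w 8.7 q [-0.4   0.28  1.51 -0.    1.35 -0.07]
dp [[-0.0111,-0.047,-0.0023],[-0.0077,-0.0477,-0.0021],[-0.0042,-0.0482,-0.0018],[-0.0008,-0.0484,-0.0014],[0.0027,-0.0483,-0.001],[0.0061,-0.048,-0.0004],[0.0095,-0.0474,0.0002],[0.0128,-0.0466,0.0009]] 
dr [[0.5,1.4,-4.1],[0.5,1.4,-4.1],[0.5,1.4,-4.1],[0.5,1.4,-4.1],[0.5,1.4,-4.1],[0.5,1.4,-4.1],[0.5,1.4,-4.1],[0.5,1.4,-4.1]]
dp [[0.0161,-0.0456,0.0016],[0.0192,-0.0443,0.0025]] 
dr [[0.5,1.4,-4.1],[0.5,1.4,-4.1]]
```

Emit:
move_arm:
  dp:
    - [-0.011,-0.047,-0.002]
    - [-0.0077,-0.0477,-0.002]
    - [-0.0042,-0.048,-0.002]
    - [-0.001,-0.0484,-0.0014]
    - [0.0027,-0.0483,-0.001]
    - [0.006,-0.048,-0.0004]
    - [0.0095,-0.0474,0]
    - [0.0128,-0.0466,0.001]
  dr:
    - [0.5,1.4,-4.1]
    - [0.5,1.4,-4.1]
    - [0.5,1.4,-4.1]
    - [0.5,1.4,-4.1]
    - [0.5,1.4,-4.1]
    - [0.5,1.4,-4.1]
    - [0.5,1.4,-4.1]
    - [0.5,1.4,-4.1]

```text
time_s: 17.3
tool_pos: [0.5635, 0.1741, 0.2491]
eef_rot: [[0.952, 0.238, 0.19], [0.231, -0.971, 0.057], [0.198, -0.011, -0.98]]
ft_force: [1.0, -0.8, -1.4]
grip_width: 0.097
```

Emit:
move_arm:
  dp:
    - [0.016,-0.0456,0.0016]
    - [0.019,-0.044,0.0025]
    - [0,0,0.045]
    - [0,0,0.045]
    - [0,0,0.02]
    - [0,0,0]
    - [0,0,0]
  dr:
    - [0.5,1.4,-4.1]
    - [0.5,1.4,-4.1]
    - [0,0,0]
    - [0,0,0]
    - [0,0,0]
    - [0,0,0]
    - [0,0,0]

```text
time_s: 18.18
tool_pos: [0.6, 0.2784, 0.1495]
eef_rot: [[0.898, 0.372, 0.234], [0.361, -0.928, 0.089], [0.25, 0.005, -0.968]]
ft_force: [-0.8, 0.3, -0.6]
grip_width: 0.097
```

Run:
```python
from plan import *
rel(1)
A=insert(1,.42,.006,xf=-.0055); A=(A[0]+l*.0015,A[1])
rows([A],mm=.015)
t,s=[cap(n) for n in("top","side")]
im=hc(crop(s,270,75,402,212,3,1.5),crop(t,105,130,285,240,2.2,2.2));cv2.imwrite("pics/s4.png",im);print(im.shape)
```

```text
t 18.18 p [0.6    0.2784 0.1495] F [-0.8  0.3 -0.6] w 8.8 q [ 0.43  0.35  1.66 -0.02  0.88  0.05]
F seat [-31.4   1.2   3.9] rv [-0.004 -0.423  0.007]
dp [[0.0004,-0.0001,0.0134],[0.0004,-0.0001,0.0134],[0.0004,-0.0,0.0134],[0.0005,-0.0,0.0134]] 
dr [[0.0,-0.0,0.1],[0.0,-0.0,0.1],[0.0,-0.0,0.1],[0.0,-0.0,0.1]]
(411, 792, 3)
```

View pics/s4.png

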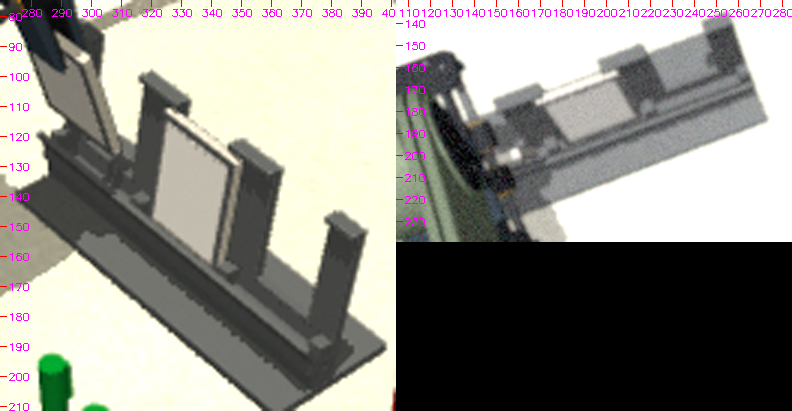

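The middle board stands in its bay at (338,135) in the side picture. I'll check its exact seat numerically once the arm is clear. Continuing to insert the second board.

Emit:
move_arm:
  dp:
    - [0,0,0.0134]
    - [0,0,0.0134]
    - [0.001,0,0.0134]
    - [0.001,0,0.008]
    - [0,0,0.004]
    - [0,0,0]
    - [0,0,0]
  dr:
    - [0,0,0.1]
    - [0,0,0.1]
    - [0,0,0.1]
    - [0,0,0.1]
    - [0,0,0]
    - [0,0,0]
    - [0,0,0]

```text
time_s: 19.15
tool_pos: [0.6144, 0.284, 0.1003]
eef_rot: [[0.9, 0.366, 0.235], [0.355, -0.931, 0.09], [0.252, 0.003, -0.968]]
ft_force: [-0.7, -0.6, -1.1]
grip_width: 0.097
```

Emit:
move_arm:
  dp:
    - [0,0,0.002]
    - [0,0,0.002]
    - [0,0,0]
    - [0,0,0]
  dr:
    - [0,0,0]
    - [0,0,0]
    - [0,0,0]
    - [0,0,0]

```text
time_s: 19.65
tool_pos: [0.6151, 0.2843, 0.096]
eef_rot: [[0.901, 0.366, 0.235], [0.355, -0.931, 0.089], [0.251, 0.003, -0.968]]
ft_force: [0.3, 0.3, -1.1]
grip_width: 0.097
```

Run:
```python
from plan import *
rel(1)
# check board in middle bay vs seated prediction
s=cap("side");S=Rseat()
for nm,ph,F in(("seated",0,(-4.5,-50)),("up3",0,(-4.5,-47)),("lean.07",.07,(-4.5,-50)),("lean.15",.15,(-4.5,-50))):
    Rb=Rseat(ph);c=bay(0)+S@[F[0]/1e3,.0013,F[1]/1e3]+Rb@[.0045,0,.05]
    print(nm,proj(s,[c+Rb@[x,y,z] for x,y,z in((-.0045,.04,.05),(.0045,.04,.05),(-.0045,-.04,.05),(.0045,-.04,.05),(-.0045,-.04,-.02))]).round(1).tolist())
im=crop(s,312,95,362,175,7,1.4);cv2.imwrite("pics/b0.png",im)
```

```text
t 19.65 p [0.6151 0.2843 0.096 ] F [ 0.3  0.3 -1.1] w 8.8 q [ 0.42  0.43  1.69 -0.02  0.77  0.06]
F seat [ -6.3   1.1 -46.2] rv [-0.003 -0.424 -0.   ]
seated [[324.0, 111.0], [327.1, 109.9], [348.2, 129.5], [351.3, 128.2], [343.3, 156.2]]
up3 [[324.2, 109.8], [327.3, 108.7], [348.4, 128.3], [351.5, 127.1], [343.5, 155.1]]
lean.07 [[321.5, 112.0], [324.7, 110.6], [345.7, 130.5], [348.9, 129.0], [342.5, 156.6]]
lean.15 [[318.7, 113.3], [321.9, 111.6], [342.8, 131.9], [346.0, 130.2], [341.7, 157.0]]
```

View pics/b0.png

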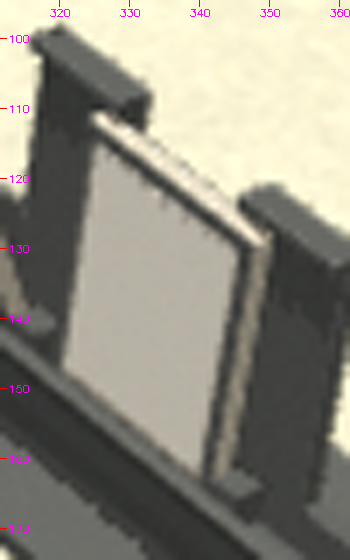

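The middle board's front top corners are at (325,112) and (346.5,129). Seated prediction is (324,111) and (348,129.5), so it is seated within about 0.02 rad of lean. Continuing with the second board.

Emit:
move_arm:
  dp:
    - [0,0,0.002]
    - [0,0,0]
    - [0,0,0]
  dr:
    - [0,0,0]
    - [0,0,0]
    - [0,0,0]

```text
time_s: 20.08
tool_pos: [0.6156, 0.2844, 0.0939]
eef_rot: [[0.901, 0.366, 0.234], [0.355, -0.931, 0.089], [0.251, 0.003, -0.968]]
ft_force: [-0.0, 0.2, -1.3]
grip_width: 0.101
```

Emit:
move_arm:
  dp:
    - [0,0,0.002]
    - [0,0,0]
    - [0,0,0]
  dr:
    - [0,0,0]
    - [0,0,0]
    - [0,0,0]

```text
time_s: 20.45
tool_pos: [0.6158, 0.2845, 0.0918]
eef_rot: [[0.901, 0.366, 0.234], [0.355, -0.931, 0.089], [0.25, 0.003, -0.968]]
ft_force: [-0.7, -0.8, -1.3]
grip_width: 0.099
```

Run:
```python
from plan import *
rel(1)
```

```text
t 20.45 p [0.6158 0.2845 0.0918] F [-0.7 -0.8 -1.3] w 9.0 q [ 0.42  0.43  1.69 -0.02  0.77  0.06]
F seat [ -4.9   1.1 -50.2] rv [-0.003 -0.423 -0.   ]
```

Emit:
move_arm:
  dp:
    - [0,0,0.0012]
    - [0,0,0]
    - [0,0,0]
  dr:
    - [0,0,0]
    - [0,0,0]
    - [0,0,0]

```text
time_s: 20.82
tool_pos: [0.6161, 0.2846, 0.0915]
eef_rot: [[0.901, 0.366, 0.234], [0.355, -0.931, 0.089], [0.251, 0.003, -0.968]]
ft_force: [-4.5, -1.7, 6.0]
grip_width: 0.093
```

Run:
```python
from plan import *
rel(1)
```

```text
t 20.82 p [0.6161 0.2846 0.0915] F [-4.5 -1.7  6. ] w 8.5 q [ 0.42  0.43  1.69 -0.02  0.76  0.06]
F seat [ -4.5   1.1 -50.4] rv [-0.003 -0.424 -0.   ]
```

The floor contact matches the first board's, so I'm tipping back, releasing and retreating the same way.

Emit:
move_arm:
  dp:
    - [-0.0005,0,-0.0007]
    - [0.0034,0,0.0003]
    - [0.0034,0,0.0003]
    - [0.0034,0,0.0003]
    - [0,0,0]
  dr:
    - [0,0,0]
    - [0,-3.4,0]
    - [0,-3.4,0]
    - [0,-3.4,0]
    - [0,0,0]

```text
time_s: 21.45
tool_pos: [0.6253, 0.2883, 0.0924]
eef_rot: [[0.928, 0.366, 0.07], [0.365, -0.931, 0.025], [0.074, 0.003, -0.997]]
ft_force: [-3.7, -0.6, 5.1]
grip_width: 0.094
```

Emit:
move_arm:
  dp:
    - [0.0034,0,0.0003]
    - [0.0034,0,0.0003]
    - [0,0,0]
  dr:
    - [0,-3.4,0]
    - [0,-3.4,0]
    - [0,0,0]

```text
time_s: 21.82
tool_pos: [0.6316, 0.2907, 0.092]
eef_rot: [[0.93, 0.366, -0.04], [0.365, -0.931, -0.019], [-0.044, 0.003, -0.999]]
ft_force: [-3.7, -2.0, 4.4]
grip_width: 0.099
```

Emit:
move_arm:
  dp:
    - [0.0033,0,0.0002]
    - [0.0033,0,0.0002]
    - [0.0008,0,0]
    - [0,0,0]
  dr:
    - [0,-3.2,0]
    - [0,-3.2,0]
    - [0,-0.9,0]
    - [0,0,0]

```text
time_s: 22.32
tool_pos: [0.6372, 0.2929, 0.0909]
eef_rot: [[0.917, 0.366, -0.159], [0.36, -0.93, -0.066], [-0.172, 0.003, -0.985]]
ft_force: [-4.2, -2.3, 2.3]
grip_width: 0.099
```

Run:
```python
from plan import *
rel(1)
```

```text
t 22.32 p [0.6372 0.2929 0.0909] F [-4.2 -2.3  2.3] w 9.0 q [0.41 0.69 1.21 0.   1.42 0.04]
F seat [ -6.    1.  -50.3] rv [-0.003  0.003 -0.   ]
```

Emit:
move_arm:
  dp:
    - [0,0,0]
    - [0,0,0]
    - [0,0,0]
    - [0,0,0]
  dr:
    - [0,0,0]
    - [0,0,0]
    - [0,0,0]
    - [0,0,0]
  fingers: 0.76

```text
time_s: 22.82
tool_pos: [0.6386, 0.2935, 0.0912]
eef_rot: [[0.917, 0.366, -0.156], [0.36, -0.931, -0.064], [-0.169, 0.003, -0.986]]
ft_force: [-0.4, 0.5, -0.5]
grip_width: 0.238
```

Emit:
move_arm:
  dp:
    - [0,0,-0.01]
    - [0,0,-0.03]
    - [0,0,-0.04]
    - [0,0,-0.04]
    - [0,0,-0.01]
    - [0,0,0]
  dr:
    - [0,0,0]
    - [0,0,0]
    - [0,0,0]
    - [0,0,0]
    - [0,0,0]
    - [0,0,0]

```text
time_s: 23.58
tool_pos: [0.6588, 0.3018, 0.2195]
eef_rot: [[0.917, 0.366, -0.156], [0.36, -0.931, -0.064], [-0.169, 0.003, -0.986]]
ft_force: [-0.1, -0.3, -0.4]
grip_width: 0.24
```

Run:
```python
from plan import *
st()
rows([(np.array([.16,.54,.26]),down(1.29-1.57))],dg=10,mm=.058)
```

```text
t 23.57 p [0.6588 0.3018 0.2195] F [-0.1 -0.3 -0.4] w 21.9 q [0.41 0.67 0.92 0.   1.72 0.04]
dp [[-0.0379,-0.0404,0.0023],[-0.0405,-0.0378,0.0019],[-0.0429,-0.0351,0.0014],[-0.0451,-0.0322,0.0009],[-0.0471,-0.0292,0.0003],[-0.0489,-0.0261,-0.0003],[-0.0505,-0.0228,-0.001],[-0.0519,-0.0195,-0.0017]] 
dr [[0.3,0.9,3.7],[0.3,0.9,3.7],[0.3,0.9,3.7],[0.3,0.9,3.7],[0.3,0.9,3.7],[0.3,0.9,3.7],[0.3,0.9,3.7],[0.3,0.9,3.7]]
dp [[-0.053,-0.0161,-0.0024],[-0.0539,-0.0126,-0.0032]] 
dr [[0.3,0.9,3.7],[0.3,0.9,3.7]]
```

Emit:
move_arm:
  dp:
    - [-0.038,-0.04,0.002]
    - [-0.0405,-0.038,0.002]
    - [-0.043,-0.035,0.001]
    - [-0.045,-0.032,0.001]
    - [-0.047,-0.029,0]
    - [-0.049,-0.026,0]
    - [-0.0505,-0.023,-0.001]
    - [-0.052,-0.0195,-0.002]
  dr:
    - [0.3,0.9,3.7]
    - [0.3,0.9,3.7]
    - [0.3,0.9,3.7]
    - [0.3,0.9,3.7]
    - [0.3,0.9,3.7]
    - [0.3,0.9,3.7]
    - [0.3,0.9,3.7]
    - [0.3,0.9,3.7]

```text
time_s: 24.58
tool_pos: [0.2568, 0.4899, 0.251]
eef_rot: [[0.989, -0.145, -0.04], [-0.146, -0.989, -0.013], [-0.038, 0.018, -0.999]]
ft_force: [-0.0, 1.2, 0.3]
grip_width: 0.239
```

Emit:
move_arm:
  dp:
    - [-0.053,-0.016,-0.002]
    - [-0.054,-0.0126,-0.003]
    - [0,0,0]
  dr:
    - [0.3,0.9,3.7]
    - [0.3,0.9,3.7]
    - [0,0,0]
  fingers: 0.55

```text
time_s: 24.95
tool_pos: [0.155, 0.5377, 0.2589]
eef_rot: [[0.965, -0.264, -0.008], [-0.264, -0.965, -0.009], [-0.005, 0.01, -1.0]]
ft_force: [0.4, -0.4, -0.2]
grip_width: 0.452
```

```bash
cat > look.py <<'E'
from plan import *
import pickle,sys
def grab():
    C={}
    for n in("top","side"):
        cs=[cap(n) for _ in range(3)]; c=cs[0]; c["img"]=np.mean([x["img"].astype(float) for x in cs],0).astype(np.uint8); C[n]=c
    return C
def greens(C):
    o={}
    for n,c in C.items():
        h=cv2.cvtColor(c["img"],cv2.COLOR_RGB2HSV); g=((h[...,0]>50)&(h[...,0]<80)&(h[...,1]>120)).astype(np.uint8)
        k,L,s,ce=cv2.connectedComponentsWithStats(g); o[n]=[(s[i],np.nonzero(L==i)) for i in range(1,k) if s[i,4]>20]
    return o
def caps(C):
    # cap tops: match side/top by epipolar residual; cap-top centre px: top view bright part, side view top ellipse
    pts={}
    for n,lst in greens(C).items():
        h=cv2.cvtColor(C[n]["img"],cv2.COLOR_RGB2HSV)[...,2]; pts[n]=[]
        for s,(ys,xs) in lst:
            v=h[ys,xs]; th=cv2.threshold(v,0,255,cv2.THRESH_OTSU)[0]; b=v>th
            pts[n].append([xs[b].mean(),ys[b].mean()])
    for a in pts["top"]:
        for b in pts["side"]:
            P=tri(C["top"],a,C["side"],b)
            e=np.abs(proj(C["top"],P)-a).max()
            if e<2.5: print("cap",np.round(a,1),np.round(b,1),(P*1e3).round(1),"err",e.round(2),"top@139",(onz(C["top"],[a],.139)*1e3).round(1),"side@139",(onz(C["side"],[b],.139)*1e3).round(1))
E
python3 - <<'E'
from look import *
C=grab();pickle.dump(C,open("C1.pkl","wb"));st();caps(C)
s,t=C["side"],C["top"]
im=hc(crop(t,260,230,345,315,5,1.8),crop(s,238,185,320,290,4.4,1.3));print(im.shape)
k=crop(s,275,80,365,170,4,1.4)
cv2.imwrite("pics/c1.png",im); cv2.imwrite("pics/rk.png",hc(crop(s,270,75,365,185,4,1.4),crop(t,128,265,240,370,3.6,1.9)))
E
```

```text
t 25.25 p [0.1602 0.5368 0.2601] F [ 0.4 -0.7  0. ] w 41.4 q [1.26 0.27 1.47 0.   1.41 1.53]
cap [305.3 243.6] [301.2 212.8] [[528.7 -35.7 138.8]] err 0.35 top@139 [[527.9 -35.6 139. ]] side@139 [[529.3 -35.8 139. ]]
cap [280.  250.6] [287.  196.3] [[515.1  13.9 138.2]] err 0.47 top@139 [[514.   13.9 139. ]] side@139 [[515.9  13.1 139. ]]
cap [317.7 287.7] [259.3 233.4] [[442.3 -60.  138.9]] err 0.42 top@139 [[441.5 -59.9 139. ]] side@139 [[443.1 -60.  139. ]]
(462, 786, 3)
```

View pics/c1.png

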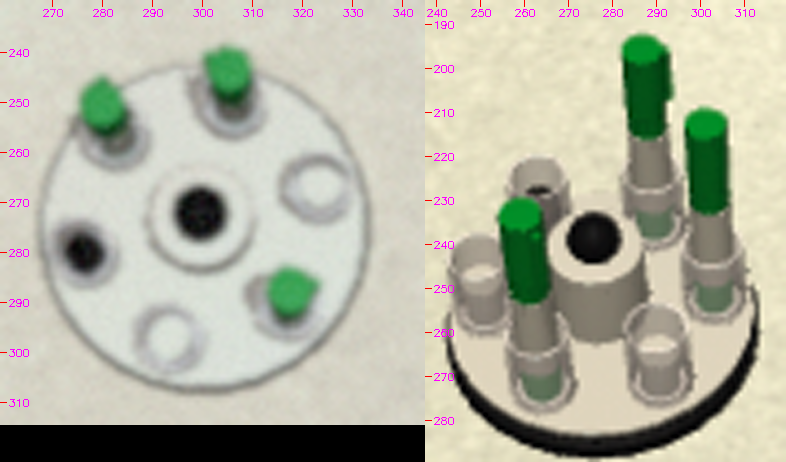

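View pics/rk.png

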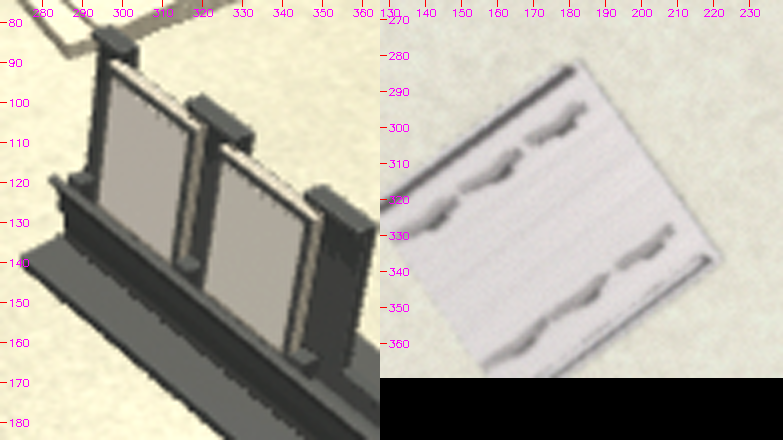

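Both boards are seated under their keepers, with front top corners at (298,91) and (325,111). The carousel holds three green markers at (280,251), (305,244) and (318,288) in the top view; the fourth occupied cup holds something black and short, which stays. The pen rest has been knocked about 12 px, so I'll re-measure it numerically.

```bash
cat > rest.py <<'E'
from look import *
def poly(c,roi):
    x0,y0,x1,y1=roi; i=cv2.GaussianBlur(c["img"],(3,3),0)[y0:y1,x0:x1]
    lab=cv2.cvtColor(i,cv2.COLOR_RGB2LAB).astype(float)
    bg=np.median(lab[[0,1,-1,-2]].reshape(-1,3),0)
    # chroma differs from the desk's beige, or dark
    m=((bg[2]-lab[...,2]>3.0)|(bg[0]-lab[...,0]>25)).astype(np.uint8)
    m=cv2.morphologyEx(cv2.morphologyEx(m,cv2.MORPH_CLOSE,np.ones((5,5))),cv2.MORPH_OPEN,np.ones((3,3)))
    cs=cv2.findContours(m,cv2.RETR_EXTERNAL,cv2.CHAIN_APPROX_NONE)[0]; k=max(cs,key=cv2.contourArea)
    return k[:,0]+[x0,y0], cv2.approxPolyDP(cv2.convexHull(k),3,True)[:,0]+[x0,y0], bg
if __name__=="__main__":
    for f in("C0.pkl","C1.pkl"):
        C=pickle.load(open(f,"rb"))
        for n,roi in(("top",(110,255,250,400)),("side",(120,130,268,240))):
            k,a,bg=poly(C[n],roi); print(f,n,len(k),cv2.contourArea(k),a.tolist(),bg)
E
python3 rest.py
```

```text
C0.pkl top 247 4583.5 [[191, 271], [227, 325], [173, 364], [134, 309]] [128. 127. 132.]
C0.pkl side 238 3832.0 [[204, 143], [250, 165], [255, 178], [213, 219], [163, 192], [162, 179]] [181. 125. 140.]
C1.pkl top 244 4626.0 [[181, 283], [220, 338], [164, 377], [126, 322]] [127. 127. 132.]
C1.pkl side 240 3796.0 [[192, 141], [238, 164], [242, 176], [199, 217], [152, 191], [148, 179]] [180. 125. 140.]
```

```bash
cat >> rest.py <<'E'
def edge(k,a,b,c,z):
    a,b=np.array(a,float),np.array(b,float);u=(b-a)/np.linalg.norm(b-a);w=k-a;s=w@u;dd=w@[-u[1],u[0]];L=np.linalg.norm(b-a)
    p=k[(s>.12*L)&(s<.88*L)&(abs(dd)<3.5)].astype(np.float32)
    vx,vy,x,y=cv2.fitLine(p,cv2.DIST_HUBER,0,.01,.01).ravel()
    q=onz(c,[[x-20*vx,y-20*vy],[x+20*vx,y+20*vy]],z)[:,:2]
    return q.mean(0),np.arctan2(*(q[1]-q[0])[::-1]),len(p)
def restpose(C):
    k,a,_=poly(C["top"],(110,255,250,400)); ks,b,_=poly(C["side"],(120,130,268,240)); b=b.tolist()
    T,Rt,B,L=a
    E={"R":edge(k,T,Rt,C["top"],.004),"LR":edge(k,Rt,B,C["top"],.004),"LL":edge(k,B,L,C["top"],.004),"UL42":edge(k,L,T,C["top"],.042)}
    E["sR"]=edge(ks,b[3],b[2],C["side"],.004); E["sLR"]=edge(ks,b[4],b[3],C["side"],.0)
    yr=np.array([ (E[n][1]+np.pi/4)%(np.pi/2)-np.pi/4 if 0 else E[n][1]%(np.pi/2) for n in E]); 
    print("yaws",dict(zip(E,yr.round(3))))
    yaw=np.median(yr);x=np.array([np.cos(yaw),np.sin(yaw)]);y=np.array([-x[1],x[0]])
    for n in E: print(n,"x",(E[n][0]@x*1e3).round(1),"y",(E[n][0]@y*1e3).round(1),E[n][2])
    return yaw,x,y,E
E
python3 - <<'E'
from rest import *
for f in("C0.pkl","C1.pkl"): print(f,restpose(pickle.load(open(f,"rb")))[0])
E
```

```text
yaws {'R': np.float64(0.671), 'LR': np.float64(0.647), 'LL': np.float64(0.651), 'UL42': np.float64(0.649), 'sR': np.float64(0.649), 'sLR': np.float64(0.649)}
R x 457.7 y -120.8 48
LR x 376.3 y -36.7 41
LL x 452.7 y 19.3 51
UL42 x 516.5 y -55.7 43
sR x 434.6 y -128.2 34
sLR x 375.2 y -53.4 37
C0.pkl 0.6487179318549308
yaws {'R': np.float64(0.668), 'LR': np.float64(0.645), 'LL': np.float64(0.648), 'UL42': np.float64(0.649), 'sR': np.float64(0.645), 'sLR': np.float64(0.639)}
R x 437.9 y -90.8 46
LR x 364.9 y -21.3 41
LL x 424.1 y 50.3 47
UL42 x 505.0 y -34.7 43
sR x 438.1 y -98.3 36
sLR x 363.5 y -26.3 36
C1.pkl 0.6464916105407195
```

Run:
```python
from rest import *
D=np.array([[.32,1.566,1.257,.5745,.192],[.23,1.70,1.22,.516,.1926],[.20,1.62,1.32,.5156,.2341],[.67,.94,1.69,.726,.2139],[.42,1.68,.80,.677,.1045],[.69,1.21,1.42,.703,.0908],[.27,1.47,1.41,.560,.260],[.60,1.35,1.24,.697,.0918],[.36,1.64,.9,.6647,.1527]])
def fk(p,q):
    a=np.cumsum(q,axis=1);return np.c_[p[0]+p[2]*np.sin(a[:,0])+p[3]*np.sin(a[:,1])+p[4]*np.sin(a[:,2]),p[1]+p[2]*np.cos(a[:,0])+p[3]*np.cos(a[:,1])+p[4]*np.cos(a[:,2])]
f=least_squares(lambda p:(fk(p,D[:,:3])-D[:,3:]).ravel(),[0,.3,.4,.4,.25]);print(f.x.round(3),np.abs(f.fun).max().round(4))
for nm,r_,z,pt in(("pick45",.46,.079,2.356),("pick45M1",.54,.079,2.356),("pre45",.37,.16,2.356),("pick35",.46,.079,2.53),("place45",.43,.033,3.927),("place55",.43,.033,4.10),("place45far",.47,.12,3.927),("place35",.43,.033,3.75)):
    s=least_squares(lambda q:np.r_[fk(f.x,np.array([q]))[0]-[r_,z],q.sum()-pt],[.2,1.7,1.2],bounds=([-.84,.21,.05],[2.01,2.61,2.63]));print(nm,s.x.round(2),s.cost**.5)
C=pickle.load(open("C1.pkl","rb"));print("notch mid",onz(C["top"],[[170.7,330.05]],.035)*1e3)
```

```text
[-0.001  0.104  0.59   0.412  0.343] 0.0042
pick45 [-0.14  2.47  0.05] 0.05720871548070082
pick45M1 [0.03 2.32 0.05] 0.05994297149456114
pre45 [-0.33  2.58  0.1 ] 4.1996593019192013e-10
pick35 [0.02 2.46 0.05] 0.005916757144341574
place45 [0.69 1.64 1.6 ] 6.326376729807441e-09
place55 [0.79 1.56 1.75] 6.324566640088422e-13
place45far [0.65 1.45 1.82] 1.2458383348151895e-11
place35 [0.59 1.74 1.43] 4.5733408845315154e-12
notch mid [[360.26242037 246.7630972   35.        ]]
```

The tool can't tilt outward at low radius because of the joint 5 limit. The plan is to pick with the tool tilted 45° towards the base, turn it 180° about its own axis (this brings the marker horizontal), and place it tilted the same way.

```bash
cat > mk.py <<'E'
from plan import *
GY=.646; GC=np.array([.3607,.247,.046])
def pose(g,a,flip,back=0,lift=0):
    o=np.array([np.cos(a),np.sin(a),0]); z=-(o+up)/np.sqrt(2); L=np.cross(up,o); x=L if flip else -L
    return g+z*(.0188-back)+up*lift, np.c_[x,np.cross(z,x),z]
def pick(P,back=0,lift=0): 
    P=np.array(P)/1e3; return pose(np.r_[P[:2],.092],np.arctan2(P[1],P[0]),False,back,lift)
def place(k,back=0,lift=0,off=.013):
    o=np.array([np.cos(GY),np.sin(GY),0]); L=np.cross(up,o)
    return pose(GC+k*.046*L+off*o,GY,True,back,lift)
E
python3 - <<'E'
from mk import *
M=[528.7,-35.7]
A=pick(M,.1,.08); print(A[0])
rows([A],dg=10,mm=.055);print()
rows([pick(M,.1),pick(M,.0)],start=A,n=[2,5])
E
```

```text
[ 0.58598662 -0.03956823  0.22941707]
dp [[0.0404,0.0314,0.0023],[0.0432,0.0274,0.002],[0.0456,0.0232,0.0015],[0.0476,0.0189,0.0007],[0.0492,0.0144,-0.0004],[0.0502,0.0099,-0.0017],[0.0508,0.0054,-0.0033],[0.051,0.0009,-0.0051]] 
dr [[-2.7,-2.2,5.3],[-2.7,-2.2,5.3],[-2.7,-2.2,5.3],[-2.7,-2.2,5.3],[-2.7,-2.2,5.3],[-2.7,-2.2,5.3],[-2.7,-2.2,5.3],[-2.7,-2.2,5.3]]
dp [[0.0506,-0.0035,-0.0071],[0.0498,-0.0077,-0.0093],[0.0485,-0.0118,-0.0116],[0.0467,-0.0156,-0.0141],[0.0446,-0.019,-0.0166],[0.042,-0.0222,-0.0192]] 
dr [[-2.7,-2.2,5.3],[-2.7,-2.2,5.3],[-2.7,-2.2,5.3],[-2.7,-2.2,5.3],[-2.7,-2.2,5.3],[-2.7,-2.2,5.3]]

dp [[0.0,-0.0283,0.0283],[0.0,-0.0283,0.0283],[-0.0,-0.0,0.02],[-0.0,-0.0,0.02],[-0.0,-0.0,0.02],[-0.0,-0.0,0.02],[-0.0,-0.0,0.02]] 
dr [[0.0,0.0,0.0],[0.0,0.0,0.0],[0.0,0.0,0.0],[0.0,0.0,0.0],[0.0,0.0,0.0],[0.0,0.0,0.0],[0.0,0.0,0.0]]
```

Emit:
move_arm:
  dp:
    - [0.0404,0.0314,0.002]
    - [0.043,0.0274,0.002]
    - [0.0456,0.023,0.0015]
    - [0.0476,0.019,0.001]
    - [0.049,0.0144,0]
    - [0.05,0.01,-0.002]
    - [0.051,0.005,-0.003]
    - [0.051,0.001,-0.005]
  dr:
    - [-2.7,-2.2,5.3]
    - [-2.7,-2.2,5.3]
    - [-2.7,-2.2,5.3]
    - [-2.7,-2.2,5.3]
    - [-2.7,-2.2,5.3]
    - [-2.7,-2.2,5.3]
    - [-2.7,-2.2,5.3]
    - [-2.7,-2.2,5.3]
  fingers: 0.6

```text
time_s: 26.25
tool_pos: [0.4033, 0.2063, 0.2426]
eef_rot: [[0.479, -0.753, -0.452], [-0.867, -0.486, -0.111], [-0.136, 0.445, -0.885]]
ft_force: [1.1, 0.5, -0.0]
grip_width: 0.402
```

Emit:
move_arm:
  dp:
    - [0.0506,-0.0035,-0.007]
    - [0.05,-0.008,-0.009]
    - [0.0485,-0.012,-0.0116]
    - [0.047,-0.0156,-0.014]
    - [0.0446,-0.019,-0.0166]
    - [0.042,-0.022,-0.019]
    - [0,0,0]
    - [0,0,0]
  dr:
    - [-2.7,-2.2,5.3]
    - [-2.7,-2.2,5.3]
    - [-2.7,-2.2,5.3]
    - [-2.7,-2.2,5.3]
    - [-2.7,-2.2,5.3]
    - [-2.7,-2.2,5.3]
    - [0,0,0]
    - [0,0,0]

```text
time_s: 27.25
tool_pos: [0.5832, -0.0401, 0.2287]
eef_rot: [[-0.074, -0.698, -0.712], [-0.997, 0.056, 0.048], [0.007, 0.714, -0.7]]
ft_force: [-0.5, 0.8, 0.6]
grip_width: 0.4
```

Run:
```python
from mk import *
s=st(); M=[528.7,-35.7]
rows([pick(M,.1,s["tool_pos"][2]-.1494),pick(M,.1),pick(M,0)],n=[2,2,5])
```

```text
t 27.25 p [ 0.5832 -0.0401  0.2287] F [-0.5  0.8  0.6] w 36.4 q [-0.08  0.81  0.87 -0.01  2.26  1.56]
dp [[-0.0004,-0.001,-0.001],[-0.0004,-0.001,-0.001],[0.0,-0.028,0.028],[0.0,-0.028,0.028],[-0.0,-0.0,0.02],[-0.0,-0.0,0.02],[-0.0,-0.0,0.02],[-0.0,-0.0,0.02]] 
dr [[0.3,-0.0,-0.3],[0.3,-0.0,-0.3],[0.0,0.0,0.0],[0.0,0.0,0.0],[0.0,0.0,0.0],[0.0,0.0,0.0],[0.0,0.0,0.0],[0.0,0.0,0.0]]
dp [[-0.0,-0.0,0.02]] 
dr [[0.0,0.0,0.0]]
```

Reachable. I approach, grip and lift.

Emit:
move_arm:
  dp:
    - [-0.0008,-0.002,-0.002]
    - [0,-0.028,0.028]
    - [0,-0.028,0.028]
    - [0,0,0.02]
    - [0,0,0.02]
    - [0,0,0.02]
    - [0,0,0.02]
    - [0,0,0.02]
  dr:
    - [0.6,0,-0.6]
    - [0,0,0]
    - [0,0,0]
    - [0,0,0]
    - [0,0,0]
    - [0,0,0]
    - [0,0,0]
    - [0,0,0]

```text
time_s: 28.25
tool_pos: [0.5154, -0.0329, 0.0801]
eef_rot: [[-0.063, -0.709, -0.702], [-0.998, 0.044, 0.044], [-0.0, 0.704, -0.71]]
ft_force: [-0.4, 0.5, 0.2]
grip_width: 0.4
```

Emit:
move_arm:
  dp:
    - [0,0,0]
    - [0,0,0]
  dr:
    - [0,0,0]
    - [0,0,0]

```text
time_s: 28.5
tool_pos: [0.5167, -0.0337, 0.0802]
eef_rot: [[-0.064, -0.709, -0.703], [-0.998, 0.045, 0.045], [-0.0, 0.704, -0.71]]
ft_force: [-0.6, 0.6, -0.4]
grip_width: 0.397
```

Run:
```python
from mk import *
st(); rows([pick([528.7,-35.7])])
```

```text
t 28.5 p [ 0.5167 -0.0337  0.0802] F [-0.6  0.6 -0.4] w 36.1 q [-0.08  0.78  1.3  -0.01  1.84  1.56]
dp [[0.0012,-0.0002,0.0019]] 
dr [[-0.3,-0.1,0.1]]
```

Emit:
move_arm:
  dp:
    - [0,0,0]
    - [0,0,0]
    - [0,0,0]
    - [0,0,0]
    - [0,0,0]
  dr:
    - [0,0,0]
    - [0,0,0]
    - [0,0,0]
    - [0,0,0]
    - [0,0,0]
  fingers: 1
  grip_force: 12

```text
time_s: 29.12
tool_pos: [0.516, -0.0343, 0.0792]
eef_rot: [[-0.065, -0.707, -0.705], [-0.998, 0.046, 0.046], [0.0, 0.706, -0.708]]
ft_force: [1.2, -0.4, 2.0]
grip_width: 0.191
```

Emit:
move_arm:
  dp:
    - [0,0.014,-0.014]
    - [0,0.03,-0.03]
    - [0,0.035,-0.035]
    - [0,0.035,-0.035]
    - [0,0.03,-0.03]
    - [0,0,0]
  dr:
    - [0,0,0]
    - [0,0,0]
    - [0,0,0]
    - [0,0,0]
    - [0,0,0]
    - [0,0,0]

```text
time_s: 29.88
tool_pos: [0.5163, -0.0342, 0.2868]
eef_rot: [[-0.065, -0.713, -0.698], [-0.998, 0.047, 0.046], [0.0, 0.7, -0.714]]
ft_force: [-0.2, -1.2, -0.7]
grip_width: 0.192
```

Emit:
move_arm:
  dp:
    - [0,0,0]
    - [0,0,0]
    - [0,0,0]
    - [0,0,0]
    - [0,0,0]
    - [0,0,0]
    - [0,0,0]
    - [0,0,0]
  dr:
    - [0,0,-10]
    - [0,0,-10]
    - [0,0,-10]
    - [0,0,-10]
    - [0,0,-10]
    - [0,0,-10]
    - [0,0,-10]
    - [0,0,-10]

```text
time_s: 30.88
tool_pos: [0.5153, -0.0342, 0.2821]
eef_rot: [[0.685, -0.183, -0.705], [-0.213, -0.976, 0.046], [-0.697, 0.119, -0.707]]
ft_force: [-0.3, -0.2, 0.9]
grip_width: 0.194
```

Emit:
move_arm:
  dp:
    - [0,0,0]
    - [0,0,0]
    - [0,0,0]
    - [0,0,0]
    - [0,0,0]
    - [0,0,0]
    - [0,0,0]
    - [0,0,0]
  dr:
    - [0,0,-10]
    - [0,0,-10]
    - [0,0,-10]
    - [0,0,-10]
    - [0,0,-10]
    - [0,0,-10]
    - [0,0,-10]
    - [0,0,-10]

```text
time_s: 31.88
tool_pos: [0.5153, -0.0342, 0.2821]
eef_rot: [[0.299, 0.643, -0.705], [0.924, -0.379, 0.046], [-0.238, -0.666, -0.707]]
ft_force: [-0.5, -1.1, -0.7]
grip_width: 0.19
```

Run:
```python
from mk import *
st(); print(place(1,0,.12)[0]);rows([place(1,0,.12)],dg=10,mm=.055)
```

```text
t 31.88 p [ 0.5153 -0.0342  0.2821] F [-0.5 -1.1 -0.7] w 17.3 q [-0.08  0.65  1.05 -0.01  2.23 -1.25]
[0.33277368 0.28355416 0.15270639]
dp [[0.0337,-0.019,0.0294],[0.0373,-0.0155,0.0269],[0.0404,-0.0117,0.0243],[0.0428,-0.0076,0.0216],[0.0447,-0.0032,0.0188],[0.0459,0.0013,0.0159],[0.0464,0.006,0.013],[0.0463,0.0107,0.0102]] 
dr [[-0.6,-3.6,-6.0],[-0.6,-3.6,-6.0],[-0.6,-3.6,-6.0],[-0.6,-3.6,-6.0],[-0.6,-3.6,-6.0],[-0.6,-3.6,-6.0],[-0.6,-3.6,-6.0],[-0.6,-3.6,-6.0]]
```

Emit:
move_arm:
  dp:
    - [0.034,-0.019,0.029]
    - [0.037,-0.0155,0.027]
    - [0.04,-0.012,0.024]
    - [0.043,-0.0076,0.0216]
    - [0.0447,-0.003,0.019]
    - [0.046,0.001,0.016]
    - [0.0464,0.006,0.013]
    - [0.046,0.011,0.01]
  dr:
    - [-0.6,-3.6,-6]
    - [-0.6,-3.6,-6]
    - [-0.6,-3.6,-6]
    - [-0.6,-3.6,-6]
    - [-0.6,-3.6,-6]
    - [-0.6,-3.6,-6]
    - [-0.6,-3.6,-6]
    - [-0.6,-3.6,-6]

```text
time_s: 32.88
tool_pos: [0.334, 0.2847, 0.1516]
eef_rot: [[-0.599, 0.564, -0.568], [0.8, 0.422, -0.426], [-0.001, -0.71, -0.704]]
ft_force: [0.1, 1.5, -0.3]
grip_width: 0.193
```

Emit:
move_arm:
  dp:
    - [0,0,0]
    - [0,0,0]
  dr:
    - [0,0,0]
    - [0,0,0]

```text
time_s: 33.12
tool_pos: [0.3351, 0.2833, 0.1524]
eef_rot: [[-0.596, 0.566, -0.569], [0.803, 0.418, -0.425], [-0.003, -0.71, -0.704]]
ft_force: [1.0, 0.4, -0.3]
grip_width: 0.19
```

Run:
```python
from mk import *
s=st(); P=place(1,0,.12)
rows([(np.r_[P[0][:2],s["tool_pos"][2]],P[1]),place(1,0,.015),place(1,0,.002)],n=[1,4,3])
C={n:cap(n) for n in("top","side")};s=C["side"]
m=proj(s,[place(1,0,.12)[0]])[0].astype(int)
cv2.imwrite("pics/pl1.png",crop(s,m[0]-70,m[1]-50,m[0]+70,m[1]+60,5,1.3))
```

```text
t 33.12 p [0.3351 0.2833 0.1524] F [ 1.   0.4 -0.3] w 17.3 q [ 0.66  0.61  1.46  0.02  1.86 -1.55]
dp [[0.0016,-0.0012,0.0012],[0.0,0.0185,0.0185],[0.0,0.0185,0.0185],[0.0,0.0185,0.0185],[0.0,0.0185,0.0185],[0.0,0.0031,0.0031],[0.0,0.0031,0.0031],[0.0,0.0031,0.0031]] 
dr [[-0.3,-0.2,-0.4],[0.0,0.0,0.0],[0.0,0.0,0.0],[0.0,0.0,0.0],[0.0,0.0,0.0],[0.0,0.0,0.0],[0.0,0.0,0.0],[0.0,0.0,0.0]]
```

Emit:
move_arm:
  dp:
    - [0.0016,-0.0012,0.0012]
    - [0,0.0185,0.0185]
    - [0,0.0185,0.0185]
    - [0,0.0185,0.0185]
    - [0,0.0185,0.0185]
    - [0,0,0]
    - [0,0,0]
  dr:
    - [-0.3,-0.2,-0.4]
    - [0,0,0]
    - [0,0,0]
    - [0,0,0]
    - [0,0,0]
    - [0,0,0]
    - [0,0,0]

```text
time_s: 34.1
tool_pos: [0.3334, 0.2841, 0.0488]
eef_rot: [[-0.602, 0.566, -0.564], [0.799, 0.427, -0.424], [0.001, -0.706, -0.709]]
ft_force: [-0.4, 0.8, 0.2]
grip_width: 0.193
```

Run:
```python
from look import *
from mk import place
st();rows([place(1,0,.002)],n=[3])
C=grab()
for n in C: 
    for s,(ys,xs) in greens(C)[n]: print(n,s.tolist(),xs.mean().round(1),ys.mean().round(1))
G=place(1,0,.015)
from mk import *
o=np.array([np.cos(GY),np.sin(GY),0]);L=np.cross(up,o);g=GC+.046*L+up*.015
for n in C: print(n,"pred end",proj(C[n],[g+o*.06,g+o*.03,g-o*.06]).round(1).tolist())
```

```text
t 34.1 p [0.3334 0.2841 0.0488] F [-0.4  0.8  0.2] w 17.6 q [ 0.67  0.71  1.56  0.02  1.66 -1.55]
dp [[-0.0,0.0031,0.0035],[-0.0,0.0031,0.0035],[-0.0,0.0031,0.0035]] 
dr [[0.0,-0.0,0.0],[0.0,-0.0,0.0],[0.0,-0.0,0.0]]
top [277, 246, 8, 11, 62] 280.4 251.4
top [314, 284, 9, 9, 56] 317.6 288.1
top [129, 321, 18, 20, 134] 137.7 332.0
top [158, 359, 10, 10, 60] 162.4 363.2
side [155, 163, 12, 11, 81] 160.5 167.8
side [283, 193, 11, 24, 206] 287.6 203.9
side [255, 230, 11, 24, 212] 260.1 241.2
top pred end [[132.0, 320.0], [140.4, 331.8], [165.6, 367.7]]
side pred end [[194.4, 140.5], [185.2, 147.9], [156.5, 171.0]]
```

The held marker's cap at (138,332) and foot at (162,363) in the top view fit the predicted line over the groove. Lowering and releasing.

Emit:
move_arm:
  dp:
    - [0,0.0031,0.0035]
    - [0,0.0031,0.0035]
    - [0,0.0031,0.0035]
    - [0,0,0]
    - [0,0,0]
  dr:
    - [0,0,0]
    - [0,0,0]
    - [0,0,0]
    - [0,0,0]
    - [0,0,0]

```text
time_s: 35.02
tool_pos: [0.3322, 0.2833, 0.0338]
eef_rot: [[-0.603, 0.565, -0.564], [0.798, 0.426, -0.426], [0.0, -0.707, -0.708]]
ft_force: [0.5, -1.0, 1.1]
grip_width: 0.193
```

Emit:
move_arm:
  dp:
    - [0,0.0007,0.0007]
    - [0,0,0]
    - [0,0,0]
  dr:
    - [0,0,0]
    - [0,0,0]
    - [0,0,0]

```text
time_s: 35.4
tool_pos: [0.3321, 0.2833, 0.0337]
eef_rot: [[-0.602, 0.564, -0.564], [0.798, 0.426, -0.426], [0.0, -0.707, -0.707]]
ft_force: [1.2, -0.5, 4.8]
grip_width: 0.191
```

Run:
```python
from mk import *
st();rows([place(1)],n=[1])
```

```text
t 35.4 p [0.3321 0.2833 0.0337] F [ 1.2 -0.5  4.8] w 17.4 q [ 0.67  0.73  1.57  0.02  1.63 -1.56]
dp [[-0.0002,0.0012,0.0002]] 
dr [[0.0,0.0,0.0]]
```

Emit:
move_arm:
  dp:
    - [0,0,0]
    - [0,0,0]
    - [0,0,0]
    - [0,0,0]
  dr:
    - [0,0,0]
    - [0,0,0]
    - [0,0,0]
    - [0,0,0]
  fingers: 0.6

```text
time_s: 35.9
tool_pos: [0.3322, 0.2837, 0.0327]
eef_rot: [[-0.602, 0.565, -0.564], [0.798, 0.427, -0.425], [0.001, -0.706, -0.708]]
ft_force: [-0.3, -0.2, -0.1]
grip_width: 0.401
```

Emit:
move_arm:
  dp:
    - [0,0,-0.02]
    - [0,0,-0.03]
    - [0,0,-0.05]
    - [0,-0.035,-0.035]
    - [0,-0.035,-0.035]
    - [0,0,0]
  dr:
    - [0,0,0]
    - [0,0,0]
    - [0,0,0]
    - [0,0,0]
    - [0,0,0]
    - [0,0,0]

```text
time_s: 36.65
tool_pos: [0.3896, 0.3269, 0.2058]
eef_rot: [[-0.602, 0.569, -0.56], [0.798, 0.43, -0.421], [0.001, -0.701, -0.714]]
ft_force: [-0.4, 0.2, -0.4]
grip_width: 0.399
```

Emit:
move_arm:
  dp:
    - [0,0,0]
    - [0,0,0]
    - [0,0,0]
    - [0,0,0]
    - [0,0,0]
    - [0,0,0]
    - [0,0,0]
    - [0,0,0]
  dr:
    - [0,0,10]
    - [0,0,10]
    - [0,0,10]
    - [0,0,10]
    - [0,0,10]
    - [0,0,10]
    - [0,0,10]
    - [0,0,10]

```text
time_s: 37.65
tool_pos: [0.3882, 0.3258, 0.2014]
eef_rot: [[0.455, 0.688, -0.565], [0.554, -0.715, -0.426], [-0.698, -0.12, -0.706]]
ft_force: [-0.4, 0.6, -0.4]
grip_width: 0.399
```

Emit:
move_arm:
  dp:
    - [0,0,0]
    - [0,0,0]
    - [0,0,0]
    - [0,0,0]
    - [0,0,0]
    - [0,0,0]
    - [0,0,0]
    - [0,0,0]
  dr:
    - [0,0,10]
    - [0,0,10]
    - [0,0,10]
    - [0,0,10]
    - [0,0,10]
    - [0,0,10]
    - [0,0,10]
    - [0,0,10]

```text
time_s: 38.65
tool_pos: [0.3882, 0.3257, 0.2014]
eef_rot: [[0.757, -0.328, -0.565], [-0.608, -0.67, -0.426], [-0.239, 0.666, -0.706]]
ft_force: [0.9, -0.4, -0.3]
grip_width: 0.401
```

Run:
```python
from look import *
from mk import *
st();C=grab();caps(C)
rows([pick([515.1,13.9],.1,.08)],dg=10,mm=.055)
```

```text
t 38.65 p [0.3882 0.3257 0.2014] F [ 0.9 -0.4 -0.3] w 36.5 q [0.67 0.67 1.2  0.02 2.05 1.25]
cap [279.9 250.7] [287.  196.7] [[515.1  14.2 136.6]] err 0.45 top@139 [[513.9  14.2 139. ]] side@139 [[515.5  12.  139. ]]
cap [317.7 287.7] [259.3 233.4] [[442.3 -60.  139. ]] err 0.42 top@139 [[441.5 -60.  139. ]] side@139 [[443.1 -60.  139. ]]
cap [140. 330.] [188.9 149.7] [[362.3 305.9  50.3]] err 0.86 top@139 [[360.5 279.9 139. ]] side@139 [[361.5 202.6 139. ]]
cap [163.7 364.3] [161.2 171.8] [[292.5 254.5  49.7]] err 0.63 top@139 [[296.2 232.1 139. ]] side@139 [[298.  155.6 139. ]]
dp [[0.0458,0.024,0.0013],[0.0482,0.0188,-0.0019],[0.0497,0.0132,-0.0052],[0.0505,0.0075,-0.0084],[0.0504,0.0018,-0.0116],[0.0494,-0.004,-0.0147],[0.0476,-0.0096,-0.0177]] 
dr [[0.6,-3.6,6.4],[0.6,-3.6,6.4],[0.6,-3.6,6.4],[0.6,-3.6,6.4],[0.6,-3.6,6.4],[0.6,-3.6,6.4],[0.6,-3.6,6.4]]
```

The first marker lies level in its groove: its ends triangulate to the same height and its direction is 0.635 rad. Next is marker two.

Emit:
move_arm:
  dp:
    - [0.0458,0.024,0.001]
    - [0.048,0.019,-0.002]
    - [0.05,0.013,-0.005]
    - [0.0505,0.0075,-0.0084]
    - [0.05,0.002,-0.0116]
    - [0.0494,-0.004,-0.015]
    - [0.0476,-0.0096,-0.018]
    - [0,0,0]
  dr:
    - [0.6,-3.6,6.4]
    - [0.6,-3.6,6.4]
    - [0.6,-3.6,6.4]
    - [0.6,-3.6,6.4]
    - [0.6,-3.6,6.4]
    - [0.6,-3.6,6.4]
    - [0.6,-3.6,6.4]
    - [0,0,0]

```text
time_s: 39.95
tool_pos: [0.5739, 0.0111, 0.2297]
eef_rot: [[0.02, -0.705, -0.709], [-1.0, -0.014, -0.015], [0.001, 0.709, -0.705]]
ft_force: [-0.8, 0.0, 0.6]
grip_width: 0.402
```

Emit:
move_arm:
  dp:
    - [0,0,0]
  dr:
    - [0,0,0]

```text
time_s: 40.08
tool_pos: [0.5725, 0.0157, 0.2303]
eef_rot: [[0.027, -0.704, -0.71], [-1.0, -0.02, -0.018], [-0.001, 0.71, -0.704]]
ft_force: [0.3, 0.5, 0.4]
grip_width: 0.395
```

Run:
```python
from mk import *
s=st(); M=[515.1,13.9]
rows([pick(M,.1,s["tool_pos"][2]-.1494),pick(M,.1),pick(M,0)],n=[1,2,5])
```

```text
t 40.08 p [0.5725 0.0157 0.2303] F [0.3 0.5 0.4] w 35.9 q [ 0.01  0.78  0.92 -0.01  2.23  1.55]
dp [[0.0003,0.0,0.0],[0.0,-0.0286,0.0286],[0.0,-0.0286,0.0286],[-0.0,0.0,0.02],[-0.0,0.0,0.02],[-0.0,0.0,0.02],[-0.0,0.0,0.02],[-0.0,0.0,0.02]] 
dr [[0.2,0.0,0.0],[0.0,0.0,0.0],[0.0,0.0,0.0],[0.0,0.0,0.0],[0.0,0.0,0.0],[0.0,0.0,0.0],[0.0,0.0,0.0],[0.0,0.0,0.0]]
```

Emit:
move_arm:
  dp:
    - [0,0,0]
    - [0,-0.0286,0.0286]
    - [0,-0.0286,0.0286]
    - [0,0,0.02]
    - [0,0,0.02]
    - [0,0,0.02]
    - [0,0,0.02]
    - [0,0,0.021]
  dr:
    - [0.2,0,0]
    - [0,0,0]
    - [0,0,0]
    - [0,0,0]
    - [0,0,0]
    - [0,0,0]
    - [0,0,0]
    - [0,0,0]

```text
time_s: 41.08
tool_pos: [0.5005, 0.0152, 0.0783]
eef_rot: [[0.03, -0.707, -0.706], [-1.0, -0.021, -0.021], [-0.0, 0.706, -0.708]]
ft_force: [0.6, -0.0, 0.2]
grip_width: 0.4
```

Emit:
move_arm:
  dp:
    - [0,0,0]
    - [0,0,0]
  dr:
    - [0,0,0]
    - [0,0,0]

```text
time_s: 41.32
tool_pos: [0.502, 0.0144, 0.0789]
eef_rot: [[0.028, -0.708, -0.705], [-1.0, -0.02, -0.02], [0.0, 0.706, -0.708]]
ft_force: [0.5, 0.0, 0.4]
grip_width: 0.4
```

Emit:
move_arm:
  dp:
    - [0,0,0]
    - [0,0,0]
    - [0,0,0]
    - [0,0,0]
    - [0,0,0]
  dr:
    - [0,0,0]
    - [0,0,0]
    - [0,0,0]
    - [0,0,0]
    - [0,0,0]
  fingers: 1
  grip_force: 12

```text
time_s: 41.95
tool_pos: [0.5014, 0.0137, 0.0785]
eef_rot: [[0.026, -0.707, -0.707], [-1.0, -0.019, -0.019], [0.0, 0.707, -0.707]]
ft_force: [0.8, -0.1, 2.1]
grip_width: 0.195
```

Emit:
move_arm:
  dp:
    - [0,0.014,-0.014]
    - [0,0.03,-0.03]
    - [0,0.035,-0.035]
    - [0,0.035,-0.035]
    - [0,0.03,-0.03]
    - [0,0,0]
  dr:
    - [0,0,0]
    - [0,0,0]
    - [0,0,0]
    - [0,0,0]
    - [0,0,0]
    - [0,0,0]

```text
time_s: 42.7
tool_pos: [0.502, 0.0137, 0.2859]
eef_rot: [[0.026, -0.713, -0.7], [-1.0, -0.018, -0.019], [0.001, 0.701, -0.714]]
ft_force: [0.3, -0.5, -0.7]
grip_width: 0.192
```

Held (17.5 mm). I turn it and move to the middle groove.

Emit:
move_arm:
  dp:
    - [0,0,0]
    - [0,0,0]
    - [0,0,0]
    - [0,0,0]
    - [0,0,0]
    - [0,0,0]
    - [0,0,0]
    - [0,0,0]
  dr:
    - [0,0,-10]
    - [0,0,-10]
    - [0,0,-10]
    - [0,0,-10]
    - [0,0,-10]
    - [0,0,-10]
    - [0,0,-10]
    - [0,0,-10]

```text
time_s: 43.7
tool_pos: [0.501, 0.0137, 0.2814]
eef_rot: [[0.701, -0.093, -0.708], [-0.15, -0.989, -0.019], [-0.698, 0.119, -0.706]]
ft_force: [0.1, -0.2, -1.2]
grip_width: 0.193
```

Emit:
move_arm:
  dp:
    - [0,0,0]
    - [0,0,0]
    - [0,0,0]
    - [0,0,0]
    - [0,0,0]
    - [0,0,0]
    - [0,0,0]
    - [0,0,0]
  dr:
    - [0,0,-10]
    - [0,0,-10]
    - [0,0,-10]
    - [0,0,-10]
    - [0,0,-10]
    - [0,0,-10]
    - [0,0,-10]
    - [0,0,-10]

```text
time_s: 44.7
tool_pos: [0.501, 0.0137, 0.2814]
eef_rot: [[0.213, 0.674, -0.708], [0.947, -0.319, -0.019], [-0.239, -0.666, -0.706]]
ft_force: [-0.0, 0.9, -0.2]
grip_width: 0.19
```

Run:
```python
from mk import *
from rest import *
C=grab()
try: restpose(C)
except Exception as e: print(e)
for s,(ys,xs) in greens(C)["top"]: print(s.tolist(),xs.mean().round(1),ys.mean().round(1))
st(); rows([place(0,0,.12)],dg=10,mm=.055)
```

```text
too many values to unpack (expected 4)
[314, 284, 8, 9, 55] 317.6 288.1
t 45.0 p [0.5012 0.0137 0.2818] F [-1.2 -0.6 -0.6] w 17.5 q [ 0.01  0.62  1.1  -0.01  2.21 -1.24]
dp [[0.0368,-0.0142,0.0311],[0.0406,-0.0095,0.0281],[0.0434,-0.0043,0.0249],[0.0453,0.0012,0.0216],[0.0463,0.0069,0.0183],[0.0462,0.0127,0.0151]] 
dr [[-0.7,-4.2,-7.5],[-0.7,-4.2,-7.5],[-0.7,-4.2,-7.5],[-0.7,-4.2,-7.5],[-0.7,-4.2,-7.5],[-0.7,-4.2,-7.5]]
```

Emit:
move_arm:
  dp:
    - [0.037,-0.014,0.031]
    - [0.0406,-0.0095,0.028]
    - [0.0434,-0.004,0.025]
    - [0.045,0.001,0.0216]
    - [0.046,0.007,0.018]
    - [0.046,0.013,0.015]
    - [0,0,0]
    - [0,0,0]
  dr:
    - [-0.7,-4.2,-7.5]
    - [-0.7,-4.2,-7.5]
    - [-0.7,-4.2,-7.5]
    - [-0.7,-4.2,-7.5]
    - [-0.7,-4.2,-7.5]
    - [-0.7,-4.2,-7.5]
    - [0,0,0]
    - [0,0,0]

```text
time_s: 46.0
tool_pos: [0.3613, 0.2462, 0.1534]
eef_rot: [[-0.604, 0.561, -0.566], [0.797, 0.427, -0.427], [0.002, -0.709, -0.705]]
ft_force: [0.9, 0.2, -0.1]
grip_width: 0.189
```

Run:
```python
from look import *
from mk import *
s=st(); P=place(0,0,.12)
rows([(np.r_[P[0][:2],s["tool_pos"][2]],P[1]),place(0,0,.015),place(0,0,.0015)],n=[1,4,3])
C=grab();o=np.array([np.cos(GY),np.sin(GY),0]);L=np.cross(up,o)
for n in C:
    for q,(ys,xs) in greens(C)[n]: print(n,q.tolist(),xs.mean().round(1),ys.mean().round(1))
    print("marker1 pred cap,foot",proj(C[n],[GC+.046*L+o*.04+up*.005,GC+.046*L-o*.055+up*.005]).round(1).tolist())
```

```text
t 46.0 p [0.3613 0.2462 0.1534] F [ 0.9  0.2 -0.1] w 17.2 q [ 0.6   0.6   1.47 -0.03  1.86 -1.62]
dp [[0.001,-0.0002,0.0002],[0.0,0.0187,0.0187],[0.0,0.0187,0.0187],[0.0,0.0187,0.0187],[0.0,0.0187,0.0187],[0.0,0.0032,0.0032],[0.0,0.0032,0.0032],[0.0,0.0032,0.0032]] 
dr [[-0.2,0.0,0.2],[0.0,0.0,0.0],[0.0,0.0,0.0],[0.0,0.0,0.0],[0.0,0.0,0.0],[0.0,0.0,0.0],[0.0,0.0,0.0],[0.0,0.0,0.0]]
top [314, 284, 9, 9, 56] 317.6 288.1
top [133, 304, 20, 23, 160] 142.4 316.3
top [137, 330, 13, 11, 70] 143.9 334.8
top [164, 345, 11, 12, 76] 169.0 350.5
top [160, 359, 10, 10, 61] 164.6 363.5
marker1 pred cap,foot [[139.0, 327.8], [165.4, 365.4]]
side [161, 133, 13, 12, 94] 167.0 138.9
side [180, 143, 19, 17, 142] 189.5 150.5
side [156, 168, 12, 11, 82] 161.6 173.0
side [255, 230, 11, 24, 212] 260.1 241.2
marker1 pred cap,foot [[189.1, 148.8], [159.1, 173.0]]
```

Marker one is where predicted, so the rest hasn't moved. Lowering marker two.

Emit:
move_arm:
  dp:
    - [0.001,0,0]
    - [0,0.0187,0.0187]
    - [0,0.0187,0.0187]
    - [0,0.0187,0.0187]
    - [0,0.0187,0.0187]
    - [0,0,0]
  dr:
    - [-0.2,0,0.2]
    - [0,0,0]
    - [0,0,0]
    - [0,0,0]
    - [0,0,0]
    - [0,0,0]

```text
time_s: 47.05
tool_pos: [0.3596, 0.2467, 0.0466]
eef_rot: [[-0.602, 0.562, -0.567], [0.799, 0.425, -0.426], [0.001, -0.709, -0.705]]
ft_force: [0.2, -0.3, 0.4]
grip_width: 0.193
```

Emit:
move_arm:
  dp:
    - [0,0.0032,0.0032]
    - [0,0.0032,0.0032]
    - [0,0.003,0.003]
    - [0,0,0]
    - [0,0,0]
  dr:
    - [0,0,0]
    - [0,0,0]
    - [0,0,0]
    - [0,0,0]
    - [0,0,0]

```text
time_s: 47.68
tool_pos: [0.3604, 0.2474, 0.0343]
eef_rot: [[-0.602, 0.564, -0.565], [0.798, 0.427, -0.425], [0.001, -0.707, -0.708]]
ft_force: [0.9, -0.1, -0.8]
grip_width: 0.19
```

Run:
```python
from mk import *
st();rows([place(0)],n=[1])
```

```text
t 47.67 p [0.3604 0.2474 0.0343] F [ 0.9 -0.1 -0.8] w 17.3 q [ 0.6   0.73  1.57 -0.03  1.63 -1.61]
dp [[-0.0005,0.0009,0.0013]] 
dr [[0.0,-0.0,0.1]]
```

Emit:
move_arm:
  dp:
    - [0,0.001,0.001]
    - [0,0,0]
    - [0,0,0]
  dr:
    - [0,0,0]
    - [0,0,0]
    - [0,0,0]

```text
time_s: 48.05
tool_pos: [0.3606, 0.2472, 0.0331]
eef_rot: [[-0.602, 0.565, -0.564], [0.798, 0.427, -0.425], [0.001, -0.707, -0.708]]
ft_force: [2.1, 0.2, 4.0]
grip_width: 0.194
```

Emit:
move_arm:
  dp:
    - [0,0,0]
    - [0,0,0]
    - [0,0,0]
    - [0,0,0]
  dr:
    - [0,0,0]
    - [0,0,0]
    - [0,0,0]
    - [0,0,0]
  fingers: 0.6

```text
time_s: 48.55
tool_pos: [0.3603, 0.2474, 0.0326]
eef_rot: [[-0.602, 0.564, -0.565], [0.798, 0.427, -0.425], [0.001, -0.707, -0.707]]
ft_force: [-0.1, -0.6, -0.2]
grip_width: 0.403
```

Emit:
move_arm:
  dp:
    - [0,0,-0.02]
    - [0,0,-0.03]
    - [0,0,-0.05]
    - [0,-0.035,-0.035]
    - [0,-0.035,-0.035]
    - [0,0,0]
  dr:
    - [0,0,0]
    - [0,0,0]
    - [0,0,0]
    - [0,0,0]
    - [0,0,0]
    - [0,0,0]

```text
time_s: 49.3
tool_pos: [0.418, 0.2905, 0.2057]
eef_rot: [[-0.602, 0.569, -0.56], [0.798, 0.43, -0.422], [0.001, -0.701, -0.713]]
ft_force: [-0.5, -0.2, 0.2]
grip_width: 0.395
```

Emit:
move_arm:
  dp:
    - [0,0,0]
    - [0,0,0]
    - [0,0,0]
    - [0,0,0]
    - [0,0,0]
    - [0,0,0]
    - [0,0,0]
    - [0,0,0]
  dr:
    - [0,0,10]
    - [0,0,10]
    - [0,0,10]
    - [0,0,10]
    - [0,0,10]
    - [0,0,10]
    - [0,0,10]
    - [0,0,10]

```text
time_s: 50.3
tool_pos: [0.4165, 0.2895, 0.2012]
eef_rot: [[0.454, 0.688, -0.566], [0.554, -0.715, -0.426], [-0.698, -0.12, -0.706]]
ft_force: [0.3, 0.8, 0.0]
grip_width: 0.398
```

Emit:
move_arm:
  dp:
    - [0,0,0]
    - [0,0,0]
    - [0,0,0]
    - [0,0,0]
    - [0,0,0]
    - [0,0,0]
    - [0,0,0]
    - [0,0,0]
  dr:
    - [0,0,10]
    - [0,0,10]
    - [0,0,10]
    - [0,0,10]
    - [0,0,10]
    - [0,0,10]
    - [0,0,10]
    - [0,0,10]

```text
time_s: 51.3
tool_pos: [0.4165, 0.2895, 0.2012]
eef_rot: [[0.757, -0.328, -0.566], [-0.608, -0.67, -0.426], [-0.24, 0.667, -0.706]]
ft_force: [-0.6, 0.3, -0.6]
grip_width: 0.398
```

Run:
```python
from look import *
from mk import *
st();C=grab();caps(C)
rows([pick([442.3,-60],.1,.08)],dg=10,mm=.055)
```

```text
t 51.3 p [0.4165 0.2895 0.2012] F [-0.6  0.3 -0.6] w 36.2 q [ 0.6   0.67  1.2  -0.03  2.05  1.18]
cap [317.7 287.7] [259.2 233.3] [[442.2 -60.1 139.3]] err 0.44 top@139 [[441.4 -60.  139. ]] side@139 [[443.1 -59.8 139. ]]
cap [157.5 315.6] [204.8 157.1] [[391.7 271.5  49.1]] err 0.85 top@139 [[387.9 247.7 139. ]] side@139 [[388.  170.4 139. ]]
cap [139.8 330.3] [189.  149.8] [[362.1 306.3  49.6]] err 1.02 top@139 [[360.1 280.1 139. ]] side@139 [[361.6 202.2 139. ]]
cap [181.7 349.4] [177.6 179.7] [[322.5 219.2  49.5]] err 0.71 top@139 [[323.9 199.2 139. ]] side@139 [[325.2 123.5 139. ]]
cap [165.8 367. ] [160.2 172.7] [[288.8 249.2  52.7]] err 1.39 top@139 [[291.2 227.8 139. ]] side@139 [[295.8 153.6 139. ]]
dp [[0.0388,0.0333,0.0123],[0.0435,0.0281,0.0086],[0.0473,0.0224,0.0046],[0.05,0.0162,0.0005],[0.0515,0.0097,-0.0037],[0.0519,0.003,-0.0079],[0.051,-0.0037,-0.012]] 
dr [[0.8,-4.5,7.3],[0.8,-4.5,7.3],[0.8,-4.5,7.3],[0.8,-4.5,7.3],[0.8,-4.5,7.3],[0.8,-4.5,7.3],[0.8,-4.5,7.3]]
```

Two markers now lie level and 45.7 mm apart. Next is marker three.

Emit:
move_arm:
  dp:
    - [0.039,0.033,0.012]
    - [0.0435,0.028,0.0086]
    - [0.047,0.0224,0.0046]
    - [0.05,0.016,0.0005]
    - [0.0515,0.01,-0.0037]
    - [0.052,0.003,-0.008]
    - [0.051,-0.004,-0.012]
    - [0,0,0]
  dr:
    - [0.8,-4.5,7.3]
    - [0.8,-4.5,7.3]
    - [0.8,-4.5,7.3]
    - [0.8,-4.5,7.3]
    - [0.8,-4.5,7.3]
    - [0.8,-4.5,7.3]
    - [0.8,-4.5,7.3]
    - [0,0,0]

```text
time_s: 52.6
tool_pos: [0.5003, -0.0717, 0.23]
eef_rot: [[-0.137, -0.702, -0.699], [-0.991, 0.099, 0.095], [0.002, 0.705, -0.709]]
ft_force: [0.7, 0.7, -0.1]
grip_width: 0.4
```

Emit:
move_arm:
  dp:
    - [0,0,0]
  dr:
    - [0,0,0]

```text
time_s: 52.72
tool_pos: [0.5, -0.067, 0.2301]
eef_rot: [[-0.13, -0.702, -0.7], [-0.992, 0.092, 0.091], [0.0, 0.706, -0.708]]
ft_force: [-0.0, -0.2, -0.1]
grip_width: 0.399
```

Run:
```python
from mk import *
s=st(); M=[442.3,-60]
rows([pick(M,.1,s["tool_pos"][2]-.1494),pick(M,.1),pick(M,0)],n=[1,2,5])
```

```text
t 52.73 p [ 0.5    -0.067   0.2301] F [-0.  -0.2 -0.1] w 36.3 q [-0.15  0.65  1.17 -0.01  2.1   1.55]
dp [[0.0008,0.0005,0.0005],[0.0,-0.0285,0.0285],[0.0,-0.0285,0.0285],[-0.0,-0.0,0.02],[-0.0,-0.0,0.02],[-0.0,-0.0,0.02],[-0.0,-0.0,0.02],[-0.0,-0.0,0.02]] 
dr [[-0.1,-0.2,0.2],[0.0,0.0,0.0],[0.0,0.0,0.0],[0.0,0.0,0.0],[0.0,0.0,0.0],[0.0,0.0,0.0],[0.0,0.0,0.0],[0.0,0.0,0.0]]
```

Emit:
move_arm:
  dp:
    - [0.001,0.0005,0.0005]
    - [0,-0.0285,0.0285]
    - [0,-0.0285,0.0285]
    - [0,0,0.02]
    - [0,0,0.02]
    - [0,0,0.02]
    - [0,0,0.02]
    - [0,0,0.02]
  dr:
    - [0,-0.2,0.2]
    - [0,0,0]
    - [0,0,0]
    - [0,0,0]
    - [0,0,0]
    - [0,0,0]
    - [0,0,0]
    - [0,0,0]

```text
time_s: 53.72
tool_pos: [0.4289, -0.0573, 0.0786]
eef_rot: [[-0.132, -0.702, -0.7], [-0.991, 0.094, 0.092], [0.001, 0.706, -0.708]]
ft_force: [0.1, 0.2, -0.3]
grip_width: 0.397
```

Emit:
move_arm:
  dp:
    - [0,0,0]
    - [0,0,0]
  dr:
    - [0,0,0]
    - [0,0,0]

```text
time_s: 53.98
tool_pos: [0.4302, -0.0582, 0.0793]
eef_rot: [[-0.133, -0.703, -0.699], [-0.991, 0.096, 0.093], [0.002, 0.705, -0.709]]
ft_force: [-0.9, 0.2, 0.4]
grip_width: 0.402
```

Emit:
move_arm:
  dp:
    - [0,0,0]
    - [0,0,0]
    - [0,0,0]
    - [0,0,0]
    - [0,0,0]
  dr:
    - [0,0,0]
    - [0,0,0]
    - [0,0,0]
    - [0,0,0]
    - [0,0,0]
  fingers: 1
  grip_force: 12

```text
time_s: 54.6
tool_pos: [0.4294, -0.0588, 0.079]
eef_rot: [[-0.135, -0.702, -0.7], [-0.991, 0.097, 0.094], [0.002, 0.706, -0.708]]
ft_force: [0.7, 0.5, 1.3]
grip_width: 0.192
```

Emit:
move_arm:
  dp:
    - [0,0.014,-0.014]
    - [0,0.03,-0.03]
    - [0,0.035,-0.035]
    - [0,0.035,-0.035]
    - [0,0.03,-0.03]
    - [0,0,0]
  dr:
    - [0,0,0]
    - [0,0,0]
    - [0,0,0]
    - [0,0,0]
    - [0,0,0]
    - [0,0,0]

```text
time_s: 55.35
tool_pos: [0.4299, -0.0585, 0.2861]
eef_rot: [[-0.135, -0.708, -0.694], [-0.991, 0.098, 0.093], [0.002, 0.7, -0.714]]
ft_force: [-0.3, -0.0, -0.2]
grip_width: 0.196
```

Emit:
move_arm:
  dp:
    - [0,0,0]
    - [0,0,0]
    - [0,0,0]
    - [0,0,0]
    - [0,0,0]
    - [0,0,0]
    - [0,0,0]
    - [0,0,0]
  dr:
    - [0,0,-10]
    - [0,0,-10]
    - [0,0,-10]
    - [0,0,-10]
    - [0,0,-10]
    - [0,0,-10]
    - [0,0,-10]
    - [0,0,-10]

```text
time_s: 56.35
tool_pos: [0.4287, -0.0584, 0.2822]
eef_rot: [[0.668, -0.251, -0.701], [-0.262, -0.961, 0.094], [-0.696, 0.121, -0.707]]
ft_force: [0.2, -0.2, -0.5]
grip_width: 0.192
```

Emit:
move_arm:
  dp:
    - [0,0,0]
    - [0,0,0]
    - [0,0,0]
    - [0,0,0]
    - [0,0,0]
    - [0,0,0]
    - [0,0,0]
    - [0,0,0]
  dr:
    - [0,0,-10]
    - [0,0,-10]
    - [0,0,-10]
    - [0,0,-10]
    - [0,0,-10]
    - [0,0,-10]
    - [0,0,-10]
    - [0,0,-10]

```text
time_s: 57.35
tool_pos: [0.4287, -0.0584, 0.2822]
eef_rot: [[0.363, 0.614, -0.701], [0.9, -0.425, 0.094], [-0.24, -0.665, -0.707]]
ft_force: [0.0, -0.8, 0.2]
grip_width: 0.187
```

Run:
```python
from mk import *
st(); rows([place(-1,0,.12)],dg=10,mm=.055)
```

```text
t 57.35 p [ 0.4287 -0.0584  0.2822] F [ 0.  -0.8  0.2] w 17.0 q [-0.15  0.5   1.31 -0.01  2.11 -1.25]
dp [[0.0369,-0.0076,0.0207],[0.0391,-0.003,0.0177],[0.0404,0.0018,0.0145],[0.0409,0.0068,0.0113],[0.0405,0.0119,0.0082],[0.0392,0.0168,0.0053],[0.037,0.0216,0.0025]] 
dr [[-0.8,-4.5,-7.3],[-0.8,-4.5,-7.3],[-0.8,-4.5,-7.3],[-0.8,-4.5,-7.3],[-0.8,-4.5,-7.3],[-0.8,-4.5,-7.3],[-0.8,-4.5,-7.3]]
```

Emit:
move_arm:
  dp:
    - [0.037,-0.0076,0.0207]
    - [0.039,-0.003,0.0177]
    - [0.0404,0.002,0.0145]
    - [0.041,0.007,0.011]
    - [0.0405,0.012,0.008]
    - [0.039,0.017,0.005]
    - [0.037,0.0216,0.0025]
    - [0,0,0]
  dr:
    - [-0.8,-4.5,-7.3]
    - [-0.8,-4.5,-7.3]
    - [-0.8,-4.5,-7.3]
    - [-0.8,-4.5,-7.3]
    - [-0.8,-4.5,-7.3]
    - [-0.8,-4.5,-7.3]
    - [-0.8,-4.5,-7.3]
    - [0,0,0]

```text
time_s: 58.35
tool_pos: [0.3891, 0.2126, 0.1513]
eef_rot: [[-0.603, 0.563, -0.565], [0.798, 0.427, -0.426], [0.002, -0.708, -0.706]]
ft_force: [-0.2, -0.6, -0.0]
grip_width: 0.193
```

Emit:
move_arm:
  dp:
    - [0,0,0]
  dr:
    - [0,0,0]

```text
time_s: 58.48
tool_pos: [0.3909, 0.2098, 0.1527]
eef_rot: [[-0.598, 0.567, -0.566], [0.801, 0.423, -0.423], [-0.0, -0.706, -0.708]]
ft_force: [0.1, -0.6, -0.4]
grip_width: 0.197
```

Run:
```python
from look import *
from mk import *
s=st(); P=place(-1,0,.12)
rows([(np.r_[P[0][:2],s["tool_pos"][2]],P[1]),place(-1,0,.015),place(-1,0,.0015)],n=[1,4,3])
C=grab()
for q,(ys,xs) in greens(C)["top"]: print(q.tolist(),xs.mean().round(1),ys.mean().round(1))
```

```text
t 58.48 p [0.3909 0.2098 0.1527] F [ 0.1 -0.6 -0.4] w 17.9 q [ 0.53  0.61  1.46 -0.08  1.86 -1.67]
dp [[0.0018,-0.0014,0.0014],[0.0,0.0186,0.0186],[0.0,0.0186,0.0186],[0.0,0.0186,0.0186],[0.0,0.0186,0.0186],[0.0,0.0032,0.0032],[0.0,0.0032,0.0032],[0.0,0.0032,0.0032]] 
dr [[0.1,-0.2,-0.2],[0.0,0.0,0.0],[0.0,0.0,0.0],[0.0,0.0,0.0],[0.0,0.0,0.0],[0.0,0.0,0.0],[0.0,0.0,0.0],[0.0,0.0,0.0]]
[152, 288, 21, 22, 189] 161.8 299.5
[150, 307, 18, 19, 124] 159.0 316.8
[134, 320, 16, 21, 166] 141.1 329.5
[185, 329, 11, 12, 77] 189.7 334.6
[179, 344, 9, 11, 60] 182.8 349.0
[160, 359, 10, 10, 57] 164.6 363.4
```

Emit:
move_arm:
  dp:
    - [0.0018,-0.0014,0.0014]
    - [0,0.0186,0.0186]
    - [0,0.0186,0.0186]
    - [0,0.0186,0.0186]
    - [0,0.0186,0.0186]
    - [0,0,0]
    - [0,0,0]
  dr:
    - [0,-0.2,-0.2]
    - [0,0,0]
    - [0,0,0]
    - [0,0,0]
    - [0,0,0]
    - [0,0,0]
    - [0,0,0]

```text
time_s: 59.65
tool_pos: [0.3888, 0.2108, 0.0483]
eef_rot: [[-0.602, 0.566, -0.563], [0.798, 0.427, -0.424], [0.0, -0.705, -0.709]]
ft_force: [-0.5, -0.5, -1.0]
grip_width: 0.193
```

Emit:
move_arm:
  dp:
    - [0,0.0032,0.0034]
    - [0,0.0032,0.0034]
    - [0,0.003,0.003]
    - [0,0,0]
    - [0,0,0]
  dr:
    - [0,0,0]
    - [0,0,0]
    - [0,0,0]
    - [0,0,0]
    - [0,0,0]

```text
time_s: 60.28
tool_pos: [0.3883, 0.2104, 0.034]
eef_rot: [[-0.602, 0.565, -0.564], [0.798, 0.427, -0.425], [0.0, -0.706, -0.708]]
ft_force: [-0.3, -0.4, 1.7]
grip_width: 0.196
```

Emit:
move_arm:
  dp:
    - [0,0.001,0.001]
    - [0,0,0]
    - [0,0,0]
  dr:
    - [0,0,0]
    - [0,0,0]
    - [0,0,0]

```text
time_s: 60.65
tool_pos: [0.3883, 0.2104, 0.0339]
eef_rot: [[-0.602, 0.565, -0.564], [0.798, 0.426, -0.425], [0.0, -0.706, -0.708]]
ft_force: [0.9, 0.0, 7.2]
grip_width: 0.191
```

Run:
```python
from mk import *
st();rows([place(-1)],n=[1])
```

```text
t 60.65 p [0.3883 0.2104 0.0339] F [0.9 0.  7.2] w 17.4 q [ 0.53  0.73  1.56 -0.08  1.63 -1.66]
dp [[-0.0002,0.0007,0.0011]] 
dr [[0.1,0.0,0.0]]
```

Emit:
move_arm:
  dp:
    - [0,0,0]
    - [0,0,0]
    - [0,0,0]
    - [0,0,0]
  dr:
    - [0,0,0]
    - [0,0,0]
    - [0,0,0]
    - [0,0,0]
  fingers: 0.6

```text
time_s: 61.15
tool_pos: [0.3883, 0.2105, 0.0323]
eef_rot: [[-0.602, 0.565, -0.564], [0.798, 0.427, -0.425], [0.001, -0.706, -0.708]]
ft_force: [0.0, -0.2, -0.1]
grip_width: 0.4
```

Emit:
move_arm:
  dp:
    - [0,0,-0.02]
    - [0,0,-0.03]
    - [0,0,-0.05]
    - [0,-0.035,-0.035]
    - [0,-0.035,-0.035]
    - [0,-0.03,-0.03]
    - [0,0,0]
  dr:
    - [0,0,0]
    - [0,0,0]
    - [0,0,0]
    - [0,0,0]
    - [0,0,0]
    - [0,0,0]
    - [0,0,0]

```text
time_s: 62.02
tool_pos: [0.4453, 0.2532, 0.2476]
eef_rot: [[-0.602, 0.57, -0.559], [0.798, 0.429, -0.422], [-0.0, -0.701, -0.713]]
ft_force: [0.1, -1.3, -0.7]
grip_width: 0.398
```

Run:
```python
from mk import *
st(); rows([(np.array([.16,.54,.28]),down(1.28+1.57))],dg=9,mm=.05)
```

```text
t 62.02 p [0.4453 0.2532 0.2476] F [ 0.1 -1.3 -0.7] w 36.2 q [ 0.54  0.65  1.13 -0.08  2.14 -1.69]
dp [[0.0445,-0.0069,0.0017],[0.0449,-0.004,0.0],[0.0451,-0.0009,-0.0014],[0.045,0.0022,-0.0026],[0.0446,0.0055,-0.0035],[0.044,0.0088,-0.0041],[0.0432,0.012,-0.0044],[0.0422,0.0153,-0.0044]] 
dr [[-4.8,-1.6,-3.8],[-4.8,-1.6,-3.8],[-4.8,-1.6,-3.8],[-4.8,-1.6,-3.8],[-4.8,-1.6,-3.8],[-4.8,-1.6,-3.8],[-4.8,-1.6,-3.8],[-4.8,-1.6,-3.8]]
dp [[0.041,0.0184,-0.0042]] 
dr [[-4.8,-1.6,-3.8]]
```

Emit:
move_arm:
  dp:
    - [0.0445,-0.007,0.002]
    - [0.045,-0.004,0]
    - [0.045,-0.001,-0.001]
    - [0.045,0.002,-0.003]
    - [0.0446,0.0055,-0.0035]
    - [0.044,0.009,-0.004]
    - [0.043,0.012,-0.0044]
    - [0.042,0.015,-0.0044]
  dr:
    - [-4.8,-1.6,-3.8]
    - [-4.8,-1.6,-3.8]
    - [-4.8,-1.6,-3.8]
    - [-4.8,-1.6,-3.8]
    - [-4.8,-1.6,-3.8]
    - [-4.8,-1.6,-3.8]
    - [-4.8,-1.6,-3.8]
    - [-4.8,-1.6,-3.8]

```text
time_s: 63.02
tool_pos: [0.1895, 0.5077, 0.272]
eef_rot: [[-0.936, 0.347, -0.051], [0.35, 0.934, -0.074], [0.022, -0.087, -0.996]]
ft_force: [0.8, 0.6, 1.1]
grip_width: 0.401
```

Emit:
move_arm:
  dp:
    - [0.041,0.018,-0.004]
    - [0,0,0]
    - [0,0,0]
  dr:
    - [-4.8,-1.6,-3.8]
    - [0,0,0]
    - [0,0,0]

```text
time_s: 63.4
tool_pos: [0.1592, 0.538, 0.2754]
eef_rot: [[-0.957, 0.289, 0.001], [0.289, 0.957, -0.007], [-0.003, -0.006, -1.0]]
ft_force: [0.7, 0.8, 0.2]
grip_width: 0.4
```

Run:
```python
from look import *
st();C=grab();caps(C)
cv2.imwrite("pics/fin.png",hc(crop(C["side"],130,75,370,225,1.9,1.3),crop(C["top"],100,135,280,380,1.85,1.9)))
```

```text
t 63.4 p [0.1592 0.538  0.2754] F [0.7 0.8 0.2] w 36.4 q [ 1.26  0.26  1.44 -0.    1.45 -1.58]
cap [176.8 302.8] [219.7 164.6] [[417.8 231.8  54. ]] err 0.92 top@139 [[412.1 211.9 139. ]] side@139 [[412.1 139.3 139. ]]
cap [158.  315.8] [204.4 157. ] [[391.1 270.1  50.8]] err 0.75 top@139 [[387.5 246.8 139. ]] side@139 [[387.3 170.9 139. ]]
cap [140.  329.8] [188.5 149.3] [[362.2 305.3  52. ]] err 0.63 top@139 [[360.9 279.9 139. ]] side@139 [[361. 204. 139.]]
cap [140.  329.8] [193.1 188.1] [[ 357.5  355.2 -117.6]] err 1.52 top@139 [[360.9 279.9 139. ]] side@139 [[350.  91. 139.]]
cap [200.5 336. ] [193.1 188.1] [[349.6 181.3  51.4]] err 0.84 top@139 [[348.8 164.4 139. ]] side@139 [[350.  91. 139.]]
cap [181.9 349.4] [177.6 179.2] [[322.6 218.2  51.6]] err 0.79 top@139 [[323.8 198.8 139. ]] side@139 [[325.4 124.6 139. ]]
cap [163.7 364. ] [161.7 171.1] [[293.6 253.9  52.1]] err 0.86 top@139 [[296.7 232.1 139. ]] side@139 [[299.3 157.4 139. ]]
```

View pics/fin.png

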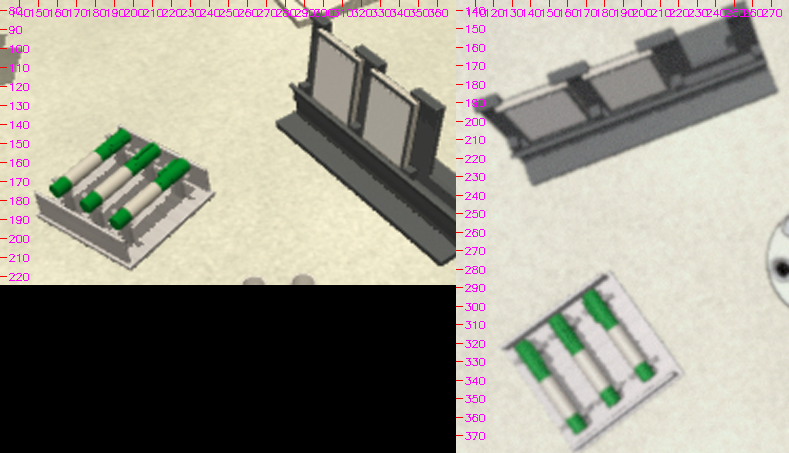

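The last picture shows three markers lying in the rest's three grooves, side view about (160..215, 140..195). Two boards sit under the keepers at about (310,105) and (335,130). The arm is parked clear, so I'm handing in.

```bash
python3 -c "
from station import job_done; print(job_done())"
```

```text
the job is handed in; nothing more can be done
None
```

I put both boards that were present into the rack (left and middle bays) and laid all three green markers in the pen rest, one to a groove. The job was handed in at about 63 s; no verdict is reported.

**Boards:** Each slid in tilted until it touched the slot floor, then tipped back under the keepers. The middle board's corners matched the seated prediction within about 2 pixels, roughly 0.02 rad of lean. The left board was checked only by eye, but looks the same, and the tool was within 0.003 rad of the seat angle when it let go.

**Markers:** The three lie level and parallel at about 0.64 rad, against 0.646 measured for the rest, and are spaced about 46 mm apart. I did not measure how well they are centred along the grooves after release, but they were set down within about 3 mm of the rest's estimated centre.

**Disagreements:**
- The slot floor was about 2.4 mm lower than I first assumed from the rack's height, so I corrected for it.
- The first board brushed a divider with about 6 N, and I shifted it 3 mm clear.
- The pen rest was knocked about 3 cm during the run, so I measured it again before placing markers. Its centre estimates differed by about 3 mm.

**Left alone:** the stapler, wiper, ball and red marker were never approached. I did not re-measure their positions at the end.

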